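Fit the filter modules to the radio station's rack

TASK

Switch the power unit off with its toggle (bat towards the robot) before hanging anything, then hang every filter module standing on the desk on the rack, both flange holes over the two pins of a bay and the flange down on the rack's top. With all of them hung, slide the keeper fully home to the left over their flanges, and only then flip the toggle back on. Leave the mug, tumbler and phone alone.

Things in the scene. Friction and masses are not known exactly. Their poses are not given: they have to be found in the camera images.
- m0_grip (a point): Filter module (2 or 3 alike): upright aluminium box 48 (x) x 75 (y) x 70 (z) mm, about 0.35 kg, a black grip tab 12 (x) x 50 (y) x 45 (z) mm on its top, and a flange with two holes out of its +x side. The point is the tab's centre, 92.5 mm over the box's underside, 2 mm in x from the box's centre; the tab reaches 22.5 mm above and below it. z up. Any module fits any bay.
- m0_holes (a point): Same module: point midway between its flange holes, on the flange's underside, 41 mm in x and -27.5 mm in z from the tab's centre. Flange 5 mm thick, flush with the box's top, juts out 35 mm; holes 14 mm across, 50 mm apart in y. Axes as the module's.
- m1_grip (a point): Filter module (2 or 3 alike): upright aluminium box 48 (x) x 75 (y) x 70 (z) mm, about 0.35 kg, a black grip tab 12 (x) x 50 (y) x 45 (z) mm on its top, and a flange with two holes out of its +x side. The point is the tab's centre, 92.5 mm over the box's underside, 2 mm in x from the box's centre; the tab reaches 22.5 mm above and below it. z up. Any module fits any bay.
- m1_holes (a point): Same module: point midway between its flange holes, on the flange's underside, 41 mm in x and -27.5 mm in z from the tab's centre. Flange 5 mm thick, flush with the box's top, juts out 35 mm; holes 14 mm across, 50 mm apart in y. Axes as the module's.
- m2_grip (a point): Filter module (2 or 3 alike): upright aluminium box 48 (x) x 75 (y) x 70 (z) mm, about 0.35 kg, a black grip tab 12 (x) x 50 (y) x 45 (z) mm on its top, and a flange with two holes out of its +x side. The point is the tab's centre, 92.5 mm over the box's underside, 2 mm in x from the box's centre; the tab reaches 22.5 mm above and below it. z up. Any module fits any bay.
- m2_holes (a point): Same module: point midway between its flange holes, on the flange's underside, 41 mm in x and -27.5 mm in z from the tab's centre. Flange 5 mm thick, flush with the box's top, juts out 35 mm; holes 14 mm across, 50 mm apart in y. Axes as the module's.
- bay0 (a point): The rack's right-hand (-y) bay: the point on the rack's top midway between its two upright pins, 16 mm behind the front face. Rack: grey plinth fixed to the desk, 60 (x) x 360 (y) x 85 (z) mm. x points from its front (robot's side) to its back, y along it to the left, bays 112 mm apart.
- bay1 (a point): The rack's middle bay: the point on the rack's top midway between its two upright pins, 16 mm behind the front face. Pins 8 mm thick, 24 mm high, tapered tips, 50 mm apart in y. A hung module has its flange flat on the rack's top and its box in front of the rack, 20 mm over the desk, 3 mm off the front face; it may lean up to 0.1 rad.
- bay2 (a point): The rack's left-hand (+y) bay: the point on the rack's top midway between its two upright pins, 16 mm behind the front face. Axes and pins as in the other bays.
- keeper (a joint): Keeper: flat steel comb sliding along the rack's top behind the pins. 0 to 4 mm = open (as at the start), its three 24 mm teeth in the gaps right of the bays; it slides to the rack's +y (left), fully home at its stop at 0.035 m, teeth over the hung flanges' rear edges, 6 mm above them. About 1.2 N of friction; stays where left; a badly seated module can block it.
- keeper_handle (a point): Centre of the keeper's upright black handle, 14 (x) x 16 (y) x 45 (z) mm, 38.5 mm above the rack's top and 49 mm behind its front face; stands on the comb and moves with it. Axes as the rack's.
- toggle (a joint): Toggle on top of the power unit: steel bat 10 mm thick with a 14 mm ball end, 60 mm high, hinged in the middle of the top. +0.45 rad = on (leans to the unit's +x, away from the robot), -0.45 = off (leans towards the robot). Over-centre: pushed past 0 it snaps to the other stop, released short of 0 it springs back. About 1.5 N at the ball.
- bat_tip (a point): Centre of the bat's ball end, 53 mm from its hinge. Moves with the bat.
- bat_pivot (a point): Hinge point of the bat, at the centre of the flat top of the power unit, a dark steel box 110 x 110 x 90 mm high fixed to the desk. Axes as the unit's: x the direction of on, within 0.25 rad of straight away from the robot's front; z up.
- mug: Bystander: white mug, 80 mm across, 95 mm high; origin under its centre.
- tumbler: Bystander: glass tumbler, 74 mm across, 90 mm high; origin under its centre.
- phone: Bystander: black phone lying on the desk, 150 x 72 x 9 mm; origin under its centre.
Things that resemble listed ones, but are neither listed nor needed, are in the scene too. What is shaped like the part that bears m0_grip but yellow is not meant.

How it is judged:
On the way, in this order (a step that is already met when the one before it is completed fails the run):
1. the toggle is snapped to off (value of joint toggle below -0.3 rad), for 0.2 s.
2. with the power off, every module hangs on the two pins of a bay (value of joint toggle below -0.3 rad and ((horizontal distance between m0_holes and bay0 below 0.008 m and z of m0_holes in the frame of bay0 below 0.006 m and angle between m0_holes's own z axis and vertical below 0.15 rad) or (horizontal distance between m0_holes and bay1 below 0.008 m and z of m0_holes in the frame of bay1 below 0.006 m and angle between m0_holes's own z axis and vertical below 0.15 rad) or (horizontal distance between m0_holes and bay2 below 0.008 m and z of m0_holes in the frame of bay2 below 0.006 m and angle between m0_holes's own z axis and vertical below 0.15 rad)) and ((horizontal distance between m1_holes and bay0 below 0.008 m and z of m1_holes in the frame of bay0 below 0.006 m and angle between m1_holes's own z axis and vertical below 0.15 rad) or (horizontal distance between m1_holes and bay1 below 0.008 m and z of m1_holes in the frame of bay1 below 0.006 m and angle between m1_holes's own z axis and vertical below 0.15 rad) or (horizontal distance between m1_holes and bay2 below 0.008 m and z of m1_holes in the frame of bay2 below 0.006 m and angle between m1_holes's own z axis and vertical below 0.15 rad)) and ((horizontal distance between m2_holes and bay0 below 0.008 m and z of m2_holes in the frame of bay0 below 0.006 m and angle between m2_holes's own z axis and vertical below 0.15 rad) or (horizontal distance between m2_holes and bay1 below 0.008 m and z of m2_holes in the frame of bay1 below 0.006 m and angle between m2_holes's own z axis and vertical below 0.15 rad) or (horizontal distance between m2_holes and bay2 below 0.008 m and z of m2_holes in the frame of bay2 below 0.006 m and angle between m2_holes's own z axis and vertical below 0.15 rad))), for 0.2 s.
3. with the power off and all hung, the keeper is fully home (all of step 2 and value of joint keeper above 0.03 m), for 0.2 s.
4. the toggle is snapped back to on (value of joint toggle above 0.3 rad and value of joint keeper above 0.03 m and ((horizontal distance between m0_holes and bay0 below 0.008 m and z of m0_holes in the frame of bay0 below 0.006 m and angle between m0_holes's own z axis and vertical below 0.15 rad) or (horizontal distance between m0_holes and bay1 below 0.008 m and z of m0_holes in the frame of bay1 below 0.006 m and angle between m0_holes's own z axis and vertical below 0.15 rad) or (horizontal distance between m0_holes and bay2 below 0.008 m and z of m0_holes in the frame of bay2 below 0.006 m and angle between m0_holes's own z axis and vertical below 0.15 rad)) and ((horizontal distance between m1_holes and bay0 below 0.008 m and z of m1_holes in the frame of bay0 below 0.006 m and angle between m1_holes's own z axis and vertical below 0.15 rad) or (horizontal distance between m1_holes and bay1 below 0.008 m and z of m1_holes in the frame of bay1 below 0.006 m and angle between m1_holes's own z axis and vertical below 0.15 rad) or (horizontal distance between m1_holes and bay2 below 0.008 m and z of m1_holes in the frame of bay2 below 0.006 m and angle between m1_holes's own z axis and vertical below 0.15 rad)) and ((horizontal distance between m2_holes and bay0 below 0.008 m and z of m2_holes in the frame of bay0 below 0.006 m and angle between m2_holes's own z axis and vertical below 0.15 rad) or (horizontal distance between m2_holes and bay1 below 0.008 m and z of m2_holes in the frame of bay1 below 0.006 m and angle between m2_holes's own z axis and vertical below 0.15 rad) or (horizontal distance between m2_holes and bay2 below 0.008 m and z of m2_holes in the frame of bay2 below 0.006 m and angle between m2_holes's own z axis and vertical below 0.15 rad))), for 0.2 s.
At the end, for the whole second after the job is handed in: The toggle is on (over 0.3 rad), the keeper is home (over 30 mm), and every module present hangs at rest: the midpoint of its holes within 8 mm horizontally of a bay's point, its flange less than 6 mm above the rack's top, leaning less than 0.15 rad (all of step 4 and linear speed of each of m0, m1, m2 below 0.02 m/s); the robot touches nothing.
It fails at once if a module is on the pins with the power on and the keeper open (value of joint toggle above 0.3 rad and value of joint keeper below 0.02 m and (((horizontal distance between m0_holes and bay0 below 0.008 m and z of m0_holes in the frame of bay0 below 0.006 m and angle between m0_holes's own z axis and vertical below 0.15 rad) or (horizontal distance between m0_holes and bay1 below 0.008 m and z of m0_holes in the frame of bay1 below 0.006 m and angle between m0_holes's own z axis and vertical below 0.15 rad) or (horizontal distance between m0_holes and bay2 below 0.008 m and z of m0_holes in the frame of bay2 below 0.006 m and angle between m0_holes's own z axis and vertical below 0.15 rad)) or ((horizontal distance between m1_holes and bay0 below 0.008 m and z of m1_holes in the frame of bay0 below 0.006 m and angle between m1_holes's own z axis and vertical below 0.15 rad) or (horizontal distance between m1_holes and bay1 below 0.008 m and z of m1_holes in the frame of bay1 below 0.006 m and angle between m1_holes's own z axis and vertical below 0.15 rad) or (horizontal distance between m1_holes and bay2 below 0.008 m and z of m1_holes in the frame of bay2 below 0.006 m and angle between m1_holes's own z axis and vertical below 0.15 rad)) or ((horizontal distance between m2_holes and bay0 below 0.008 m and z of m2_holes in the frame of bay0 below 0.006 m and angle between m2_holes's own z axis and vertical below 0.15 rad) or (horizontal distance between m2_holes and bay1 below 0.008 m and z of m2_holes in the frame of bay1 below 0.006 m and angle between m2_holes's own z axis and vertical below 0.15 rad) or (horizontal distance between m2_holes and bay2 below 0.008 m and z of m2_holes in the frame of bay2 below 0.006 m and angle between m2_holes's own z axis and vertical below 0.15 rad)))).
It fails at once if the mug is moved by more than 3 cm (distance of mug from where it was at the start of the episode above 0.03 m).
It fails at once if the tumbler is moved by more than 3 cm (distance of tumbler from where it was at the start of the episode above 0.03 m).
It fails at once if the phone is moved by more than 3 cm (distance of phone from where it was at the start of the episode above 0.03 m).
Of m0, m1, m2 only 2 to 3 are there at a start; the rules pass over those that are not, and their reading is None.
At some moment in a run one of m0, m1, m2 may be knocked a few centimetres aside while the robot is not near it.
It also fails if it takes over 210 s, if anything falls off the work surface, if the arm or the gripper's body presses on something with over 40 N, if the wrist force passes 120 N, or if a joint passes its speed limit or range.

ROBOT

A 7-joint arm with a two-finger parallel gripper is mounted at the origin on the work surface. World frame = base frame: x ahead of the robot, y to its left, z up, the work surface at z = 0. Lengths are in m, angles in rad, forces in N, time in s.
With the tool pointing down it reaches from about 0.4 to 0.85 m from the base axis. Payload 10.4 kg.
Tool frame: the origin (TCP) lies midway between the tips of the shut fingers; the grasp point (between the pads) lies manip.pinch_z behind it (manip.pinch_z is the distance from the TCP to the grasp point, in m); z points along the fingers, y is the direction in which the jaws open and shut (so a half turn about z gives the same grasp; the last joint's range is limited). The gripper opens to 85 mm and grips with 20 to 120 N. Pads are 22 mm wide; open, the fingers measure 114 mm over their backs; the gripper's body (76 mm by 85 mm) begins 54 mm behind the grasp point. The pads swing forward as they close: fully open they stand 13 mm farther back than shut.
Start: joints at [-1.124, 0.332, -0.065, 1.46, 0.022, 1.35, -0.088], TCP at [0.283, 0.557, 0.231] pointing down, gripper open.
Joint ranges: [-2.6, 2.6], [-0.5, 2.12], [-1.47, 1.34], [0.16, 2.42], [-1.27, 4.41], [0.06, 2.06], [-2.6, 2.6]. Speed limits (rad/s): [2.22, 2.22, 2.79, 2.79, 3.14, 3.14, 3.14].

INTERFACE

Orientations are given as a unit quaternion [x, y, z, w].
In Python, from workcell import manip gives the robot as it stands.
- The arm moves only by the shell command python3 -m handwheel 'ROWS' [FORCE]. ROWS is JSON, a list that holds one entry, the list of rows, each a list of 7 numbers: the shift along the tool's x, y, z in m, then the turn, a rotation vector about the tool's x, y, z in rad, then the finger opening in m, from 0 to 0.0854. In form: [[[tx, ty, tz, ax, ay, az, claw], ...]]. A call has 1 to 8 rows; each row is the pose to reach, as a shift and turn from the pose commanded when the call began, along the tool's axes at that moment; what a row does not reach only later rows make up. A row lasts 1/8 s, in which the tool goes at most 62.5 mm and 10.7 degrees, less where a joint would pass 70% of its speed; a pose out of reach is approached as far as the arm can. A call with a gripper value outside its range is refused whole. The fingers move at their own pace and stop on an object; FORCE is the grip in N (left out, the last holds). Time passes only in rows, so rows that repeat a pose let the fingers close. It gives the time, the measured TCP pose, the force and the opening at its end, in the units of the state.
- manip.get_obs(): the state, without advancing time (a new reading comes with each control period).
- manip.camera(name): name is "side" or "top" or "wrist"; returns the picture (384x512x3 uint8, blue, green, red); there is no depth.
- manip.calibration(name): a dict with "fx", "fy", "cx", "cy" (pixels), "view" (4x4, takes a point from world to camera coordinates); the wrist camera has in their place "tool_from_camera" (4x4, takes a point from camera to tool coordinates, whose origin is the TCP and whose axes are the flange's). Camera axes: x right, y up, looking along -z (the intrinsics and any distortion apply to the point x, -y, -z); pixel columns grow to the right and rows downward; lengths in m; the calibration is good to about 2 mm. A picture is of the moment at which its call begins: read the wrist's pose just before it. calibration takes no time and is no camera call.
- manip.hand_in(): hands the job in, once; it reports no verdict.
The state is a dict: "clock": time; "joint_pos": joint angles; "joint_velocities": joint speeds; "tau": joint torques, N m; "position": TCP position; "ee_rot": TCP orientation; "ft_force": force on the tool from outside, world axes, zero at the start; "torque": the same for the moment, N m; "grip_width": opening from 0.0 (shut) to 1.0 (fully open).
Only numpy, scipy, OpenCV 4.12 (cv2) and the standard library are available. Lean on these libraries where they do the work, as an engineer would, in place of code of your own. Each camera call takes 0.05 s, during which the arm holds its last target.

## Working session

There is one attempt and no reset: what is moved stays moved. The work goes in short steps, Python scripts to look and compute and a shell command to move; the robot and the scene stay as the last step left them, time stands still between calls to the robot, and variables do not carry over. Pictures are saved under pics/ and viewed, and the job is handed in when it is done.

```bash
ls; mkdir -p pics
python3 - <<'E'
from workcell import manip
import cv2,json
print(manip.pinch_z); print(manip.get_obs())
for n in ("side","top","wrist"):
    cv2.imwrite(f"pics/{n}0.png",manip.camera(n)); print(n,manip.calibration(n))
E
```

```text
pics
0.0187
{'clock': 0.0, 'joint_pos': array([-1.12362027,  0.33285496, -0.06472295,  1.46090846,  0.0216306 ,
        1.34990517, -0.08849061]), 'joint_velocities': array([ 0.00139238,  0.00176265, -0.00123685, -0.00043271, -0.00038861,
       -0.00092978,  0.00210793]), 'tau': array([-1.34994742e-03, -6.25435567e+01,  4.82430460e-02, -3.91613245e+01,
        1.61359459e-02,  9.84934130e-03, -7.06628228e-06]), 'position': array([0.28276629, 0.55697018, 0.23054225]), 'ee_rot': array([ 2.32705778e-01,  9.72546937e-01, -6.79355074e-04, -1.18427936e-04]), 'ft_force': array([ 0.39603071,  0.13669326, -0.21074324]), 'torque': array([ 0.02112023, -0.00712943,  0.01097806]), 'grip_width': 1.0001516982765108}
side {'fx': 405.6542144404707, 'fy': 405.6542144404707, 'cx': 259.7824248165704, 'cy': 183.16542433795217, 'view': array([[ 0.99120787, -0.13218437,  0.00585217, -0.53883078],
       [ 0.09546991,  0.7451207 ,  0.66006108, -0.1254172 ],
       [-0.09161033, -0.65369904,  0.75118914, -1.19292463],
       [ 0.        ,  0.        ,  0.        ,  1.        ]])}
top {'fx': 407.52890527826145, 'fy': 407.52890527826145, 'cx': 254.09588119002868, 'cy': 192.74280001648324, 'view': array([[ 0.00451983, -0.99998705,  0.00233879, -0.01683408],
       [ 0.98112729,  0.00488668,  0.19330124, -0.56886759],
       [-0.19331016,  0.00142096,  0.98113667, -1.36639778],
       [ 0.        ,  0.        ,  0.        ,  1.        ]])}
wrist {'fx': 328.2131200920896, 'fy': 328.2131200920896, 'cx': 252.70103986396825, 'cy': 190.95717205879075, 'tool_from_camera': array([[ 6.02195272e-05,  9.52007717e-01,  3.06074016e-01,
         7.81176402e-02],
       [ 9.99999491e-01,  2.50838489e-04, -9.76952169e-04,
        -8.43671695e-04],
       [-1.00684115e-03,  3.06073919e-01, -9.52007218e-01,
        -1.42978131e-01],
       [ 0.00000000e+00,  0.00000000e+00,  0.00000000e+00,
         1.00000000e+00]])}
```

View pics/top0.png

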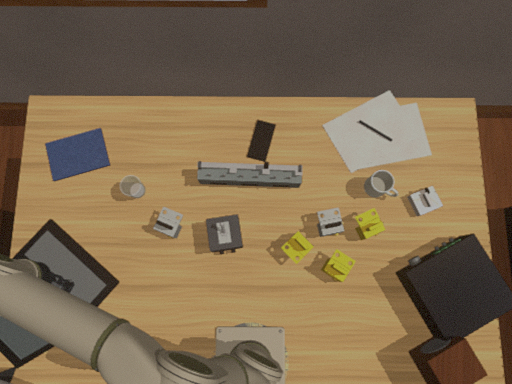

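View pics/side0.png

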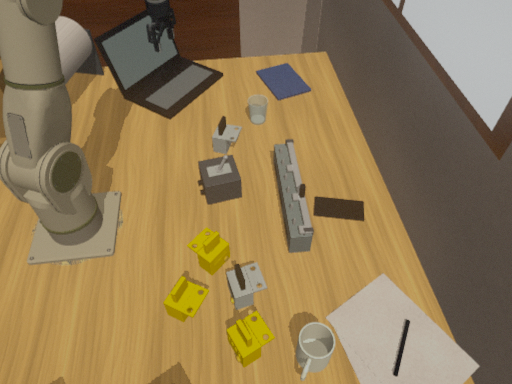

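View pics/wrist0.png

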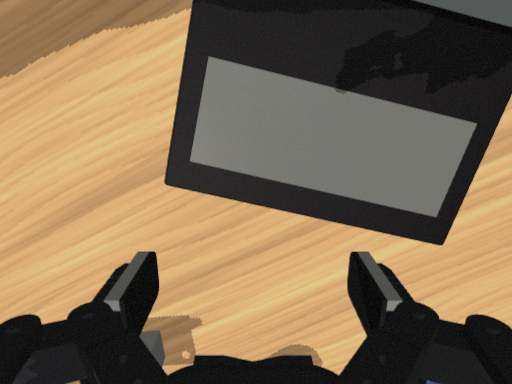

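Top view: aluminium modules with black tabs at about (168,222), (331,222) and (426,201). Yellow look-alikes are at (297,248), (370,223) and (339,265). The power unit is at (224,233) and the rack at (250,174). I'll check these in a close crop.

```bash
cat > h.py <<'E'
import numpy as np, cv2
from scipy.spatial.transform import Rotation as R
from workcell import manip
def cam(name,obs=None):
    c=manip.calibration(name); K=(c["fx"],c["fy"],c["cx"],c["cy"])
    if name=="wrist":
        o=obs or manip.get_obs(); T=np.eye(4); T[:3,:3]=R.from_quat(o["ee_rot"]).as_matrix(); T[:3,3]=o["position"]
        V=np.linalg.inv(T@c["tool_from_camera"])
    else: V=c["view"]
    return K,V
def ray(KV,u,v):
    (fx,fy,cx,cy),V=KV; I=np.linalg.inv(V)
    d=I[:3,:3]@np.array([(u-cx)/fx,-(v-cy)/fy,-1.]); return I[:3,3],d/np.linalg.norm(d)
def onz(KV,u,v,z):
    o,d=ray(KV,u,v); return o+d*(z-o[2])/d[2]
def proj(KV,p):
    (fx,fy,cx,cy),V=KV; q=V[:3,:3]@np.asarray(p,float)+V[:3,3]
    return np.array([cx+fx*q[0]/-q[2], cy-fy*q[1]/-q[2]])
def tri(rays):
    A=0;b=0
    for o,d in rays:
        M=np.eye(3)-np.outer(d,d); A=A+M; b=b+M@o
    p=np.linalg.solve(A,b); return p,[np.linalg.norm((np.eye(3)-np.outer(d,d))@(p-o)) for o,d in rays]
def crop(im,x0,y0,x1,y1,s,f):
    cv2.imwrite(f,cv2.resize(im[y0:y1,x0:x1],None,fx=s,fy=s,interpolation=cv2.INTER_CUBIC))
def tool(p=None,o=None):
    "world point -> tool axes offset from TCP"
    o=o or manip.get_obs(); return R.from_quat(o["ee_rot"]).inv().apply(np.asarray(p)-o["position"])
E
python3 - <<'E'
from h import *
im=cv2.imread("pics/top0.png")
crop(im,140,150,260,260,5,"pics/t_a.png"); crop(im,300,170,460,270,5,"pics/t_b.png"); crop(im,190,140,310,200,6,"pics/t_c.png")
s=cv2.imread("pics/side0.png"); crop(s,190,80,350,250,3.5,"pics/s_a.png");
E
```

```text
(no output)
```

View pics/t_a.png

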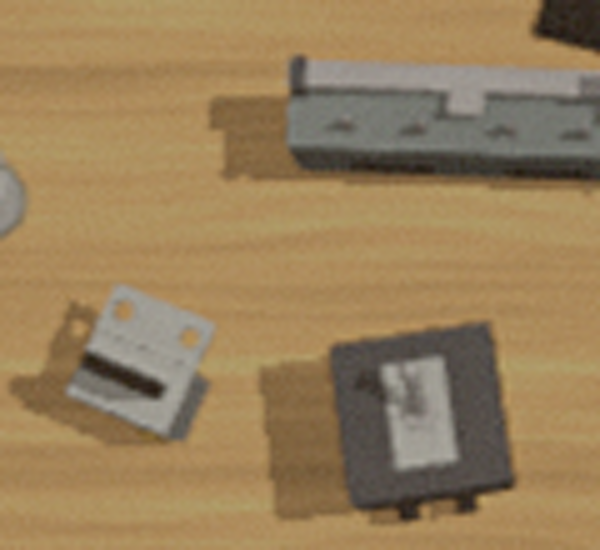

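View pics/t_b.png

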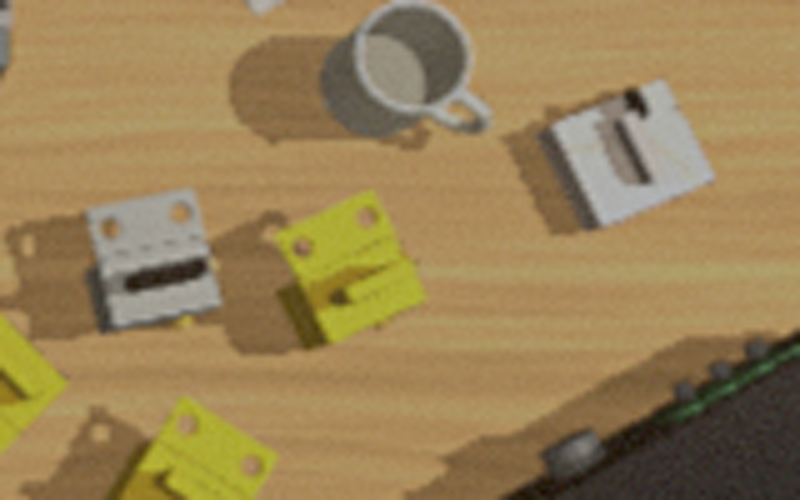

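View pics/t_c.png

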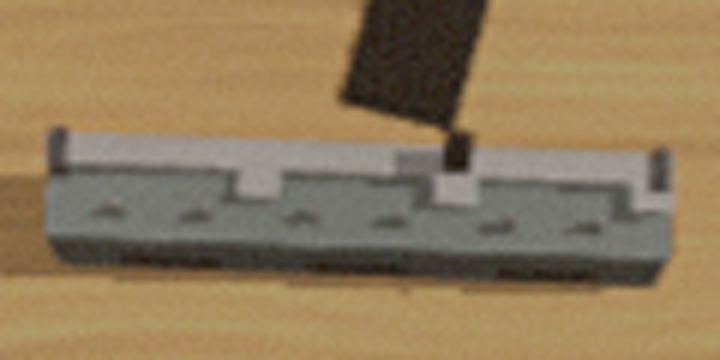

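View pics/s_a.png

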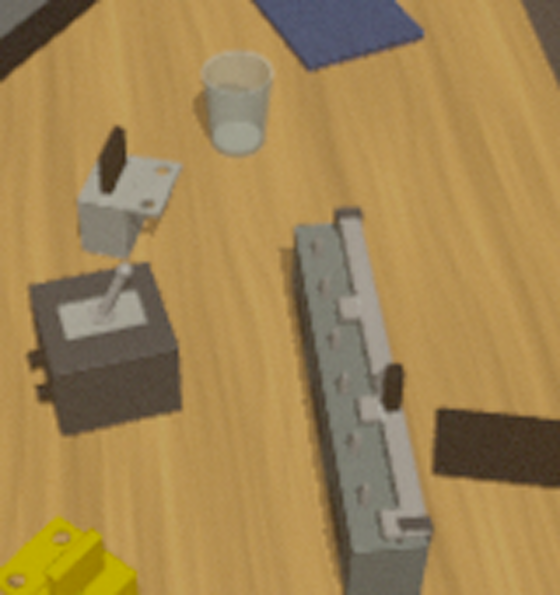

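Run:
```python
from h import *
np.set_printoptions(precision=4,suppress=True)
T=cam("top")
def c(x,y,x0,y0,s): return (x+.5)/s-.5+x0,(y+.5)/s-.5+y0
def show(n,ps,z,o,s):
    P=np.array([onz(T,*c(*p,*o,s),z) for p in ps]); print(n,P[:,:2].tolist())
    return P
A=show("A holes",[(123,310),(190,337)],.07,(140,150),5); print(np.linalg.norm(A[0]-A[1]))
B=show("B holes",[(111,227),(181,212)],.07,(300,170),5); print(np.linalg.norm(B[0]-B[1]))
show("rack top corners FL FR",[(47,235),(658,262)],.085,(190,140),6)
show("pins",[(110,207),(198,212),(302,215),(392,219),(497,224),(588,226)],.105,(190,140),6)
show("handle top",[(458,137)],.085+.061,(190,140),6)
u=show("unit top",[(331,345),(490,322),(513,483),(358,507)],.09,(140,150),5); print(u.mean(0), np.arctan2(*(u[0]-u[3])[[1,0]]), np.linalg.norm(u[0]-u[3]),np.linalg.norm(u[0]-u[1]))
s=cam("side"); tip=onz(s,*c(124,270,190,80,3.5),.09+.053*np.cos(.45)); print("tip side",tip)
print(proj(T,tip))
for n,uv in (("mug",(381,183)),("tumbler",(132,187))): print(n,onz(T,*uv,.09))
print("yel",onz(T,297,248,.08))
```

```text
A holes [[0.4988280399100091, 0.29302788165271815], [0.4804485070220542, 0.24646232227692155]]
0.05006154761051894
B holes [[0.48971588181073367, -0.24583969939456385], [0.5003039308731909, -0.29406171377333007]]
0.049370734789903
rack top corners FL FR [[0.6111881111643919, 0.18096603476689696], [0.5971114945353919, -0.16891085312891732]]
pins [[0.6229802908256892, 0.14301241636277642], [0.6203251335459633, 0.09317067668347936], [0.6188800810722745, 0.034326896130937076], [0.6168141563892546, -0.01658553547486058], [0.6142116024134713, -0.07595214187470528], [0.613311568955546, -0.1273895140717972]]
handle top [[0.6536686883231706, -0.05268496837207053]]
unit top [[0.4727919885898047, 0.14778751188106354], [0.48890263638665243, 0.04114440440000071], [0.38123003537690986, 0.024557961685793224], [0.3649714552433006, 0.12696535770157896]]
[0.427  0.0851 0.09  ] 0.19077019153302788 0.10981270197840881 0.10785316567283314
tip side [0.4523 0.0923 0.1377]
[221.087  223.0492]
mug [ 0.5983 -0.4481  0.09  ]
tumbler [0.58   0.4023 0.09  ]
yel [ 0.3768 -0.1582  0.08  ]
```

Zooming in, (426,201) is a small box with a lever and no flange, so it's a toggle look-alike. Candidates for the power toggle are the bat at (221,223) on the dark steel unit and the lever at (426,201); I choose the one on the dark unit. The modules are the two aluminium ones at (168,222) and (331,222), since the three yellow ones aren't meant. I'll check for a hidden third module once the arm has moved.

```bash
cat >> h.py <<'E'
def plan(p,xang):
    "shift in tool axes & rotvec to put TCP at world p, tool down, tool x at world angle xang (deg)"
    o=manip.get_obs(); M=R.from_quat(o["ee_rot"])
    a=np.radians(xang); X=np.array([np.cos(a),np.sin(a),0]); Z=np.array([0,0,-1.]); Y=np.cross(Z,X)
    G=R.from_matrix(np.c_[X,Y,Z])
    d=M.inv().apply(np.asarray(p)-o["position"]); w=(M.inv()*G).as_rotvec()
    print("t",o["clock"],"pos",o["position"].round(4),"xang",np.degrees(np.arctan2(*M.as_matrix()[1::-1,0])).round(2),"F",o["ft_force"].round(1),"w",round(o["grip_width"],3),"| shift",d.round(4),"turn",w.round(4))
E
python3 -c "
from h import *
plan([.486,.094,.22],188.9)"
```

```text
t 0.15 pos [0.2828 0.5571 0.2307] xang 153.08 F [0.4 0.2 0.7] w 0.998 | shift [-0.3908 -0.3209  0.0111] turn [-1.000e-03 -3.000e-04 -6.251e-01]
```

```bash
python3 -m handwheel '[[[-0.049,-0.04,0,0,0,-0.08,0],[-0.098,-0.08,0.002,0,0,-0.16,0],[-0.147,-0.12,0.004,0,0,-0.24,0],[-0.196,-0.16,0.006,0,0,-0.32,0],[-0.245,-0.2,0.008,0,0,-0.4,0],[-0.294,-0.24,0.01,0,0,-0.48,0],[-0.343,-0.28,0.011,0,0,-0.56,0],[-0.391,-0.321,0.011,0,0,-0.625,0]]]' 40
python3 - <<'E'
from h import *
plan([.486,.094,.22],188.9)
o=manip.get_obs(); cv2.imwrite("pics/w1.png",manip.camera("wrist"))
for p in ([.4498,.0888,.138],[.427,.085,.09]): print(proj(cam("wrist",o),p))
cv2.imwrite("pics/top1.png",manip.camera("top"))
E
```

```text
clock: 1.15
position: [0.4843, 0.0977, 0.2203]
ee_rot: [-0.079, 0.997, 0.0, 0.0]
ft_force: [1.4, 1.0, 0.4]
grip_width: -0.005
t 1.15 pos [0.4843 0.0977 0.2203] xang -170.96 F [1.4 1.  0.4] w -0.005 | shift [-0.0011 -0.0039  0.0003] turn [0.0002 0.0002 0.0024]
[248.78717994 150.62281414]
[249.09229245 111.19584993]
```

View pics/w1.png

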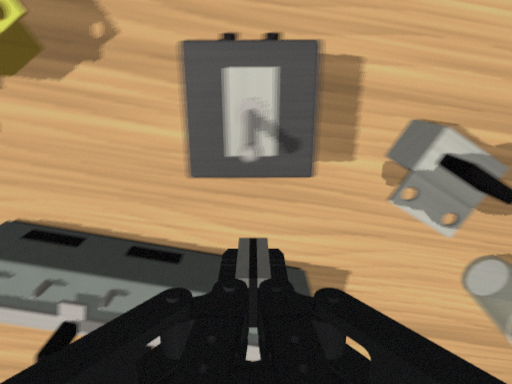

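View pics/top1.png

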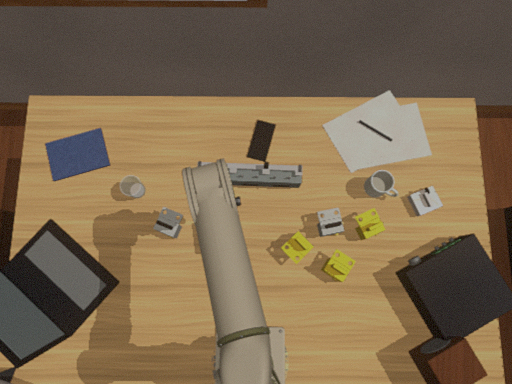

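The ball shows at (250,153), against (249,151) predicted, so the geometry agrees. No third module appears where the arm had been. Next I descend behind the bat and push it towards the robot.

```bash
python3 -m handwheel '[[[-0.001,-0.004,0.045,0,0,0,0],[-0.001,-0.004,0.092,0,0,0,0],[-0.001,-0.004,0.092,0,0,0,0],[0.015,-0.004,0.092,0,0,0,0],[0.03,-0.004,0.092,0,0,0,0],[0.045,-0.004,0.092,0,0,0,0],[0.055,-0.004,0.092,0,0,0,0],[0.055,-0.004,0.092,0,0,0,0]]]'
python3 -m handwheel '[[[-0.03,0,0,0,0,0,0],[-0.055,0,0,0,0,0,0],[-0.055,0,-0.05,0,0,0,0],[-0.055,0,-0.1,0,0,0,0],[-0.055,0,-0.12,0,0,0,0],[-0.055,0,-0.12,0,0,0,0]]]'
python3 - <<'E'
from h import *
plan([.486,.094,.22],188.9)
cv2.imwrite("pics/w2.png",manip.camera("wrist"))
E
```

```text
clock: 2.25
position: [0.4296, 0.0872, 0.1285]
ee_rot: [-0.078, 0.997, 0.0, 0.0]
ft_force: [0.7, 1.3, 0.4]
grip_width: 0.001
clock: 3.0
position: [0.4855, 0.096, 0.2496]
ee_rot: [-0.078, 0.997, 0.0, 0.001]
ft_force: [0.1, 0.8, -0.5]
grip_width: 0.0
t 3.0 pos [0.4855 0.096  0.2496] xang -171.11 F [ 0.1  0.8 -0.5] w 0.0 | shift [-0.0001 -0.0021  0.0296] turn [ 0.0007  0.0028 -0.0002]
```

View pics/w2.png

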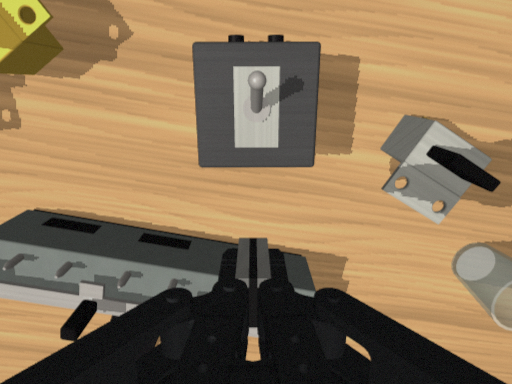

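The toggle is off: its ball is at (257,80), on the robot side. Now I'll measure the rack from a wrist view above it.

```bash
python3 -m handwheel '[[[-0.05,0.01,-0.02,0,0,0.05,0],[-0.1,0.03,-0.03,0,0,0.1,0],[-0.15,0.06,-0.03,0,0,0.13,0],[-0.2,0.09,-0.03,0,0,0.155,0],[-0.21,0.1,-0.03,0,0,0.155,0],[-0.21,0.1,-0.03,0,0,0.155,0],[-0.21,0.1,-0.03,0,0,0.155,0]]]'
python3 - <<'E'
from h import *
plan([.7,0.02,.28],180); print(manip.get_obs()["joint_pos"].round(2))
o=manip.get_obs(); np.save("o3.npy",np.r_[o["position"],o["ee_rot"]]); cv2.imwrite("pics/w3.png",manip.camera("wrist"))
E
```

```text
clock: 3.92
position: [0.6762, 0.2258, 0.2778]
ee_rot: [0.0, 1.0, -0.0, -0.0]
ft_force: [-0.4, -0.2, 0.7]
grip_width: 0.002
t 3.925 pos [0.6762 0.2258 0.2778] xang 179.95 F [-0.4 -0.2  0.7] w 0.002 | shift [-0.0239 -0.2058 -0.0021] turn [-0.0007 -0.0007 -0.0008]
[-0.57  0.53  0.29  1.12 -0.15  1.51  1.27]
```

View pics/w3.png

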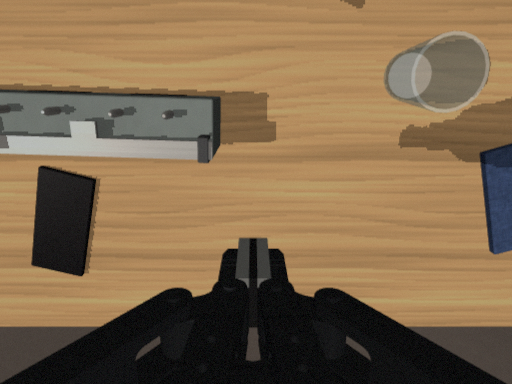

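Went the wrong way in y; tool +y points to world +y here. I'll shift in -y and slightly back.

```bash
python3 -m handwheel '[[[0,-0.05,0,0,0,0,0],[0,-0.1,0,0,0,0,0],[0,-0.15,0,0,0,0,0],[0,-0.2,0,0,0,0,0],[0,-0.22,0,0,0,0,0],[0,-0.22,0,0,0,0,0],[0,-0.22,0,0,0,0,0]]]'
python3 - <<'E'
from h import *
plan([.7,0.02,.28],180)
o=manip.get_obs(); np.save("o4.npy",np.r_[o["position"],o["ee_rot"]]); cv2.imwrite("pics/w4.png",manip.camera("wrist"))
im=cv2.imread("pics/w4.png"); crop(im,60,60,460,220,2,"pics/w4c.png")
E
```

```text
clock: 4.85
position: [0.6765, 0.0093, 0.2783]
ee_rot: [-0.001, 1.0, 0.001, 0.0]
ft_force: [-0.8, 0.3, -0.7]
grip_width: 0.0
t 4.85 pos [0.6765 0.0093 0.2783] xang -179.85 F [-0.8  0.3 -0.7] w 0.0 | shift [-0.0235  0.0106 -0.0016] turn [0.0015 0.0001 0.0026]
```

View pics/w4c.png

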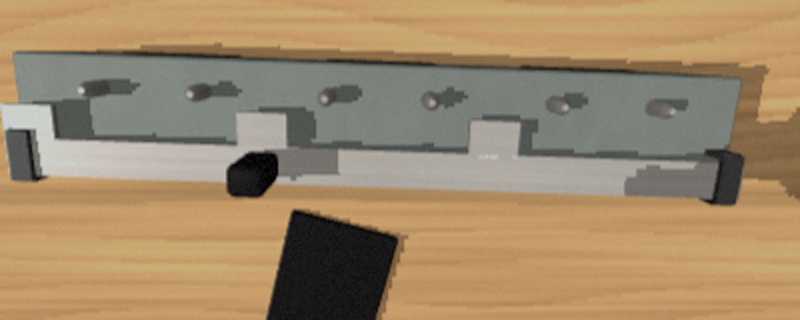

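Run:
```python
from h import *
im=cv2.imread("pics/w4.png")
a=im[88:124,88:258]; b=im[88:124,240:410]
s=np.vstack([cv2.resize(x,None,fx=4.7,fy=4.7*1.7,interpolation=cv2.INTER_CUBIC) for x in (a,b)])
cv2.imwrite("pics/w4d.png",s); print(s.shape)
```

```text
(576, 799, 3)
```

View pics/w4d.png

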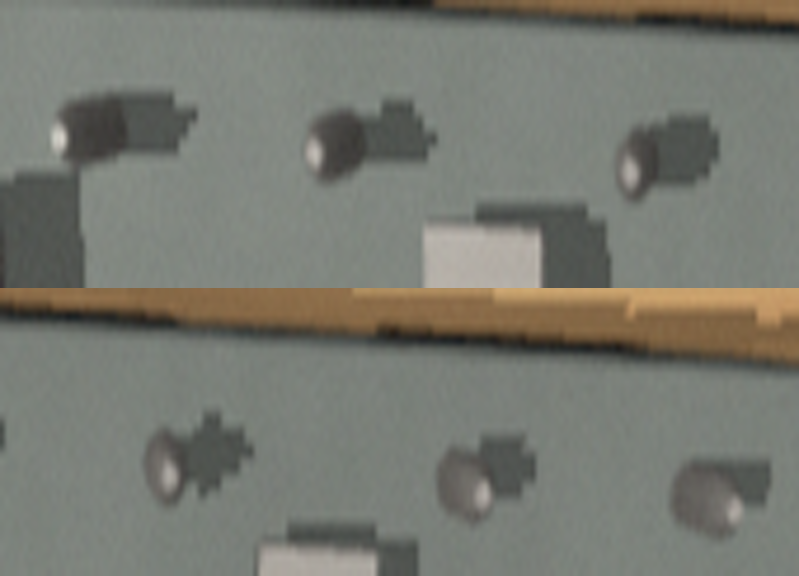

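Run:
```python
from h import *
d=np.load("o4.npy"); W=cam("wrist",dict(position=d[:3],ee_rot=d[3:]))
ps=[(60,136,88),(314,152,88),(630,168,88),(170,188,240),(482,204,240),(733,222,240)]
P=np.array([onz(W,(x+.5)/4.7-.5+x0,(y+.5)/8-.5+88,.109) for x,y,x0 in ps]); print(P.round(4))
print(np.linalg.norm(np.diff(P,axis=0),axis=1).round(4))
c=np.polyfit(P[:,1],P[:,0],1); print("yaw",-np.arctan(c[0]))
print("bays",((P[::2]+P[1::2])/2).round(4), (P-np.c_[np.polyval(c,P[:,1]),P[:,1:]])[:,0].round(4))
def w(x,y): return (x+.5)/2-.5+60,(y+.5)/2-.5+60
print("front corners",onz(W,*w(15,52),.085),onz(W,*w(740,78),.085))
print("handle top mid",onz(W,*w(240,183),.146))
```

```text
[[ 0.6153 -0.1314  0.109 ]
 [ 0.6169 -0.0818  0.109 ]
 [ 0.6186 -0.0199  0.109 ]
 [ 0.6207  0.0302  0.109 ]
 [ 0.6224  0.092   0.109 ]
 [ 0.6243  0.1419  0.109 ]]
[0.0496 0.062  0.0502 0.0618 0.05  ]
yaw -0.03265379653793795
bays [[ 0.6161 -0.1066  0.109 ]
 [ 0.6196  0.0052  0.109 ]
 [ 0.6233  0.117   0.109 ]] [ 0.      0.0001 -0.0003  0.0002 -0.0002  0.0001]
front corners [ 0.59892616 -0.17189841  0.085     ] [0.61021381 0.18385639 0.085     ]
handle top mid [ 0.65140412 -0.05300452  0.146     ]
```

Pin spacings come out at 50 and 62 mm as they should, so the bay points are good. Next I look at module A close up.

```bash
python3 -c "
from h import *
plan([.4225,.21,.27],68.4)"
```

```text
t 4.9 pos [0.6766 0.0096 0.2782] xang -179.82 F [-0.2  0.1  0.2] w -0.003 | shift [0.2534 0.2012 0.0085] turn [ 7.000e-04 -1.300e-03  1.951e+00]
```

```bash
python3 -m handwheel '[[[0.02,0.016,0,0,0,0.17,0],[0.05,0.04,0,0,0,0.34,0],[0.08,0.065,0,0,0,0.51,0.03],[0.11,0.09,0,0,0,0.68,0.03],[0.14,0.11,0,0,0,0.85,0.03],[0.17,0.13,0.002,0,0,1.02,0.03],[0.2,0.15,0.004,0,0,1.19,0.03],[0.22,0.17,0.006,0,0,1.36,0.03]]]'
python3 -c "
from h import *
plan([.4225,.21,.27],68.4)"
```

```text
clock: 5.9
position: [0.4548, 0.1792, 0.2726]
ee_rot: [0.63, 0.777, 0.0, -0.0]
ft_force: [0.1, -0.2, 0.0]
grip_width: 0.353
t 5.9 pos [0.4548 0.1792 0.2726] xang 101.96 F [ 0.1 -0.2  0. ] w 0.353 | shift [ 0.0368 -0.0252  0.0026] turn [ 3.000e-04 -8.000e-04  5.857e-01]
```

```bash
python3 -m handwheel '[[[0.01,-0.007,0,0,0,0.17,0.04],[0.02,-0.014,0,0,0,0.34,0.04],[0.03,-0.02,0,0,0,0.5,0.04],[0.037,-0.025,0.002,0,0,0.586,0.04],[0.037,-0.025,0.002,0,0,0.586,0.04],[0.037,-0.025,0.002,0,0,0.586,0.04]]]'
python3 - <<'E'
from h import *
plan([.4225,.21,.27],68.4)
o=manip.get_obs(); np.save("o5.npy",np.r_[o["position"],o["ee_rot"]]); cv2.imwrite("pics/w5.png",manip.camera("wrist"))
E
```

```text
clock: 6.65
position: [0.4244, 0.2082, 0.2704]
ee_rot: [0.826, 0.564, 0.0, 0.0]
ft_force: [0.1, -0.2, -0.6]
grip_width: 0.467
t 6.65 pos [0.4244 0.2082 0.2704] xang 68.68 F [ 0.1 -0.2 -0.6] w 0.467 | shift [ 0.001  -0.0024  0.0004] turn [ 0.0002 -0.0002  0.0049]
```

View pics/w5.png

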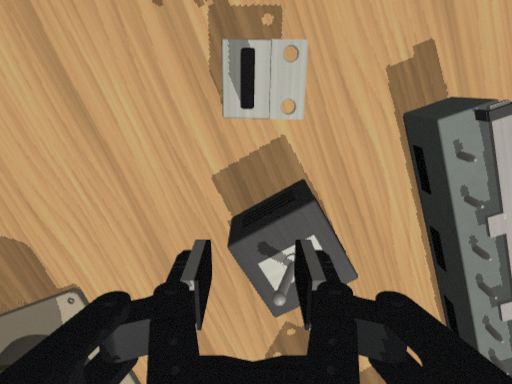

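Module A is in view: holes at (291,53) and (288,106), tab top centred at about (247,78), with the toggle still off.

```bash
cat >> h.py <<'E'
def tabtop(im,W,box,z=.115,th=60):
    x0,y0,x1,y1=box; g=cv2.cvtColor(im,cv2.COLOR_BGR2GRAY)[y0:y1,x0:x1]
    cs,_=cv2.findContours((g<th).astype(np.uint8),cv2.RETR_EXTERNAL,cv2.CHAIN_APPROX_NONE)
    c=max(cs,key=cv2.contourArea); P=np.array([onz(W,u+x0,v+y0,z)[:2] for u,v in c[:,0]])
    r=cv2.minAreaRect((P*1000).astype(np.float32)); print("tab",np.round(r[0],1),np.round(r[1],1),round(r[2],1))
    return np.array(r[0])/1000
def saved(f):
    d=np.load(f); return cam("wrist",dict(position=d[:3],ee_rot=d[3:]))
def snap(n):
    o=manip.get_obs(); np.save(f"o_{n}.npy",np.r_[o["position"],o["ee_rot"]]); im=manip.camera("wrist"); cv2.imwrite(f"pics/{n}.png",im); return im
def holes(W,h1,h2,z=.07):
    "h1 is +y hole"
    a,b=onz(W,*h1,z),onz(W,*h2,z); m=(a+b)/2; d=a-b; yaw=np.arctan2(-d[0],d[1])
    g=m[:2]-.041*np.array([np.cos(yaw),np.sin(yaw)]); print("holes mid",m.round(4),"sep",round(np.linalg.norm(d),4),"yaw deg",np.degrees(yaw).round(2),"grip",g.round(4)); return m,yaw,g
E
python3 - <<'E'
from h import *
W=saved("o5.npy"); im=cv2.imread("pics/w5.png")
crop(im,215,30,320,125,6,"pics/w5c.png")
holes(W,(291,53),(288,106)); tabtop(im,W,(232,40,262,112))
E
```

```text
holes mid [0.4888 0.2722 0.07  ] sep 0.0498 yaw deg -22.78 grip [0.451  0.2881]
tab [450.8 287.8] [48.1 11. ] 68.1
```

View pics/w5c.png

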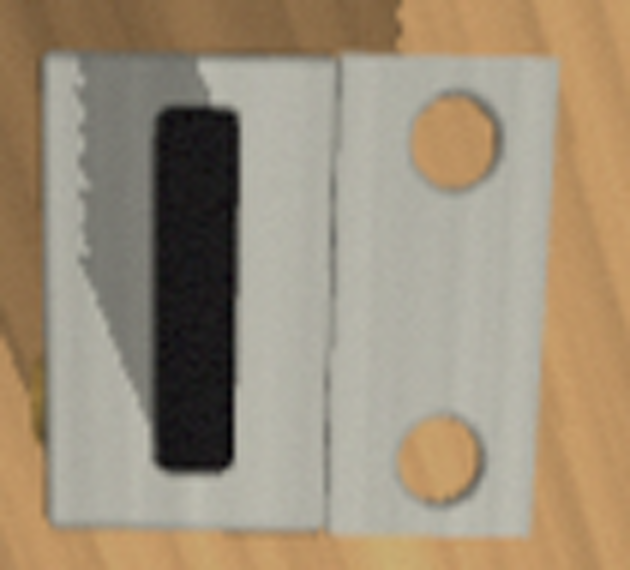

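```bash
python3 -c "
from h import *
plan([.451,.288,.08],67.8)"
```

```text
t 6.7 pos [0.4245 0.208  0.2704] xang 68.63 F [ 0.2 -0.3 -0.1] w 0.467 | shift [ 0.0841 -0.0045  0.1904] turn [ 0.0001 -0.0002  0.0144]
```

```bash
python3 -m handwheel '[[[0.05,-0.004,0,0,0,0.014,0.04],[0.084,-0.0045,0.03,0,0,0.014,0.04],[0.084,-0.0045,0.08,0,0,0.014,0.04],[0.084,-0.0045,0.13,0,0,0.014,0.04],[0.084,-0.0045,0.16,0,0,0.014,0.04],[0.084,-0.0045,0.19,0,0,0.014,0.04],[0.084,-0.0045,0.19,0,0,0.014,0.04],[0.084,-0.0045,0.19,0,0,0.014,0.04]]]'
python3 - <<'E'
from h import *
plan([.451,.288,.08],67.8); snap("w6")
E
```

```text
clock: 7.7
position: [0.4517, 0.288, 0.0815]
ee_rot: [0.83, 0.557, 0.001, -0.0]
ft_force: [0.4, 1.0, -0.1]
grip_width: 0.47
t 7.7 pos [0.4517 0.288  0.0815] xang 67.73 F [ 0.4  1.  -0.1] w 0.47 | shift [-0.0003 -0.0006  0.0015] turn [ 0.0007 -0.0012 -0.0013]
```

View pics/w6.png

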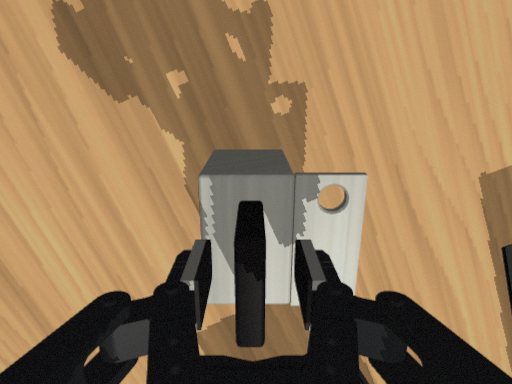

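The tab is centred between the jaws. Close and lift.

```bash
python3 -m handwheel '[[[0,0,0,0,0,0,0.005],[0,0,0,0,0,0,0.005],[0,0,0,0,0,0,0.005],[0,0,0,0,0,0,0.005],[0,0,-0.03,0,0,0,0.005],[0,0,-0.08,0,0,0,0.005],[0,0,-0.12,0,0,0,0.005],[0,0,-0.12,0,0,0,0.005]]]' 70
python3 - <<'E'
from h import *
b=np.array([.6233,.117]);a=-.0327
plan(list(b-.041*np.array([np.cos(a),np.sin(a)]))+[.2],90+np.degrees(a)); snap("w7")
E
```

```text
clock: 8.75
position: [0.4522, 0.2885, 0.2034]
ee_rot: [0.83, 0.557, 0.003, -0.0]
ft_force: [-0.7, -0.4, -5.4]
grip_width: 0.13
t 8.75 pos [0.4522 0.2885 0.2034] xang 67.71 F [-0.7 -0.4 -5.4] w 0.13 | shift [-0.1081  0.1849  0.0033] turn [ 0.0033 -0.0045 -0.3564]
```

View pics/w7.png

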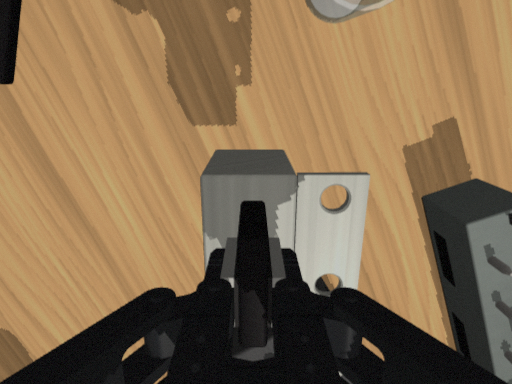

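```bash
cat >> h.py <<'E'
def toolpt(u,v,ztool):
    c=manip.calibration("wrist"); T=c["tool_from_camera"]
    d=T[:3,:3]@np.array([(u-c["cx"])/c["fx"],-(v-c["cy"])/c["fy"],-1.]); return T[:3,3]+d*(ztool-T[2,3])/d[2]
def heldholes(h1,h2,z):
    a,b=toolpt(*h1,z),toolpt(*h2,z); d=a-b; print("held holes tool mid",((a+b)/2).round(4),"sep",np.linalg.norm(d).round(4),"skew",np.arctan2(d[1],d[0]).round(4)); return (a+b)/2,np.arctan2(d[1],d[0])
E
python3 - <<'E'
from h import *
im=cv2.imread("pics/w7.png"); crop(im,290,165,375,305,4,"pics/w7c.png")
heldholes((334,197),(329,285),.0115)
E
```

```text
held holes tool mid [-0.0004  0.0412  0.0115] sep 0.0506 skew -0.0218
```

View pics/w7c.png

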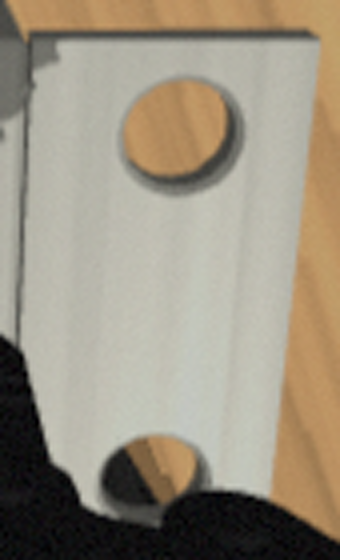

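```bash
python3 -m handwheel '[[[-0.02,0.03,0,0,0,-0.07,0.005],[-0.04,0.07,0,0,0,-0.14,0.005],[-0.06,0.105,0,0.001,-0.002,-0.21,0.005],[-0.085,0.145,0.003,0.002,-0.003,-0.28,0.005],[-0.1,0.17,0.003,0.003,-0.004,-0.33,0.005],[-0.108,0.185,0.003,0.003,-0.0045,-0.356,0.005],[-0.108,0.185,0.003,0.003,-0.0045,-0.356,0.005],[-0.108,0.185,0.003,0.003,-0.0045,-0.356,0.005]]]'
python3 - <<'E'
from h import *
b=np.array([.6233,.117]);a=-.0327
plan(list(b-.041*np.array([np.cos(a),np.sin(a)]))+[.14],90+np.degrees(a)); snap("w8")
E
```

```text
clock: 9.8
position: [0.5802, 0.1186, 0.1961]
ee_rot: [0.719, 0.696, -0.003, -0.001]
ft_force: [-1.0, 1.5, -2.5]
grip_width: 0.129
t 9.8 pos [0.5802 0.1186 0.1961] xang 88.14 F [-1.   1.5 -2.5] w 0.129 | shift [0.0001 0.0025 0.0561] turn [-0.0057  0.004   0.0002]
```

View pics/w8.png

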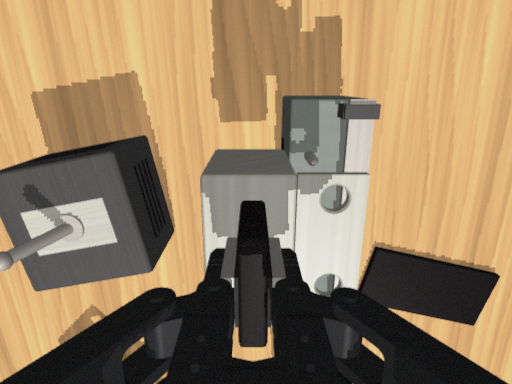

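```bash
python3 -m handwheel '[[[0,0.002,0.02,0,0,0,0.005],[0,0.0025,0.045,0,0,0,0.005],[0,0.0025,0.056,0,0,0,0.005],[0,0.0025,0.056,0,0,0,0.005],[0,0.0025,0.056,0,0,0,0.005]]]'
python3 - <<'E'
from h import *
b=np.array([.6233,.117]);a=-.0327
plan(list(b-.041*np.array([np.cos(a),np.sin(a)]))+[.14],90+np.degrees(a)); im=snap("w9"); crop(im,290,150,380,300,4,"pics/w9c.png")
E
```

```text
clock: 10.48
position: [0.5839, 0.1177, 0.1423]
ee_rot: [0.719, 0.695, -0.002, 0.0]
ft_force: [-0.3, 0.4, -3.0]
grip_width: 0.132
t 10.475 pos [0.5839 0.1177 0.1423] xang 88.12 F [-0.3  0.4 -3. ] w 0.132 | shift [ 0.0006 -0.0016  0.0023] turn [-0.0024  0.0033 -0.0001]
```

View pics/w9c.png

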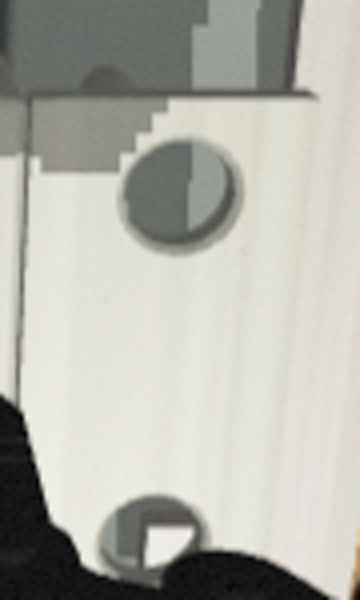

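Run:
```python
from h import *
W=saved("o_w9.npy"); print("pred tip px",proj(W,[.6243,.1419,.109]),"base",proj(W,[.6243,.1419,.085]),"far edge tip",proj(W,[.6244,.1459,.105]))
print("seen arc top",290+107/4,150+66/4, onz(W,316.5,166,.105))
```

```text
pred tip px [323.66814319 183.10213714] base [315.88383832 172.20958768] far edge tip [322.64528352 174.32538258]
seen arc top 316.75 166.5 [0.62078629 0.15086304 0.105     ]
```

The visible pin base matches its predicted pixel to within 1 px. Descend onto the pins.

```bash
python3 -m handwheel '[[[0.0005,-0.0015,0.01,0,0,0,0.005],[0.0005,-0.0015,0.02,0,0,0,0.005],[0.0005,-0.0015,0.02,0,0,0,0.005],[0.0005,-0.0015,0.028,0,0,0,0.005],[0.0005,-0.0015,0.028,0,0,0,0.005]]]'
python3 - <<'E'
from h import *
b=np.array([.6233,.117]);a=-.0327
plan(list(b-.041*np.array([np.cos(a),np.sin(a)]))+[.1015],90+np.degrees(a)); im=snap("w10"); crop(im,290,150,380,300,4,"pics/w10c.png")
E
```

```text
clock: 11.15
position: [0.5815, 0.1177, 0.1126]
ee_rot: [0.719, 0.695, -0.003, -0.0]
ft_force: [-0.1, 0.3, -2.8]
grip_width: 0.132
t 11.15 pos [0.5815 0.1177 0.1126] xang 88.11 F [-0.1  0.3 -2.8] w 0.132 | shift [0.0007 0.0009 0.0111] turn [-0.0047  0.0042 -0.0003]
```

View pics/w10c.png

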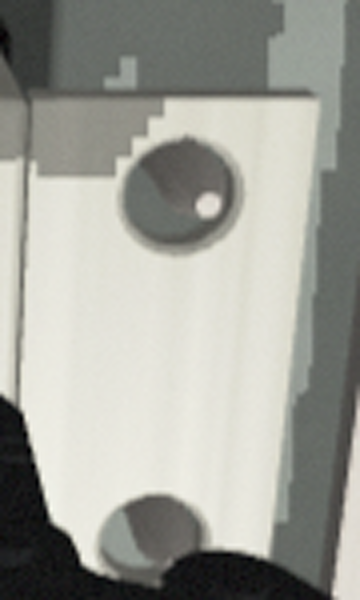

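The pin tip shows inside the far hole. Continue down.

```bash
python3 -m handwheel '[[[0.0005,0.001,0.004,0,0,0,0.005],[0.0005,0.001,0.008,0,0,0,0.005],[0.0005,0.001,0.011,0,0,0,0.005],[0.0005,0.001,0.012,0,0,0,0.005],[0.0005,0.001,0.012,0,0,0,0.005]]]'
python3 - <<'E'
from h import *
b=np.array([.6233,.117]);a=-.0327
plan(list(b-.041*np.array([np.cos(a),np.sin(a)]))+[.1015],90+np.degrees(a)); im=snap("w11"); crop(im,290,150,380,300,4,"pics/w11c.png")
E
```

```text
clock: 11.82
position: [0.5829, 0.1181, 0.1017]
ee_rot: [0.719, 0.695, -0.003, -0.0]
ft_force: [-3.1, -1.1, 2.1]
grip_width: 0.127
t 11.825 pos [0.5829 0.1181 0.1017] xang 88.1 F [-3.1 -1.1  2.1] w 0.127 | shift [ 0.0002 -0.0006  0.0002] turn [-0.0035  0.0036 -0.0005]
```

View pics/w11c.png

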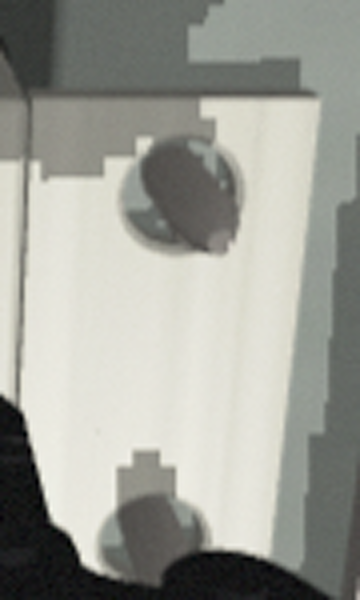

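Pins are through both holes and the weight has come off the wrist, so it's seated. Release and rise.

```bash
python3 -m handwheel '[[[0,0,0,0,0,0,0.02],[0,0,0,0,0,0,0.032],[0,0,0,0,0,0,0.032],[0,0,-0.02,0,0,0,0.032],[0,0,-0.06,0,0,0,0.032],[0,0,-0.11,0,0,0,0.032],[0,0,-0.16,0,0,0,0.032],[0,0,-0.16,0,0,0,0.032]]]'
python3 - <<'E'
from h import *
W=cam("top")
print(np.degrees(.0))
y=np.radians(12.4); m=np.array([.495,-.27]); g=m-.041*np.array([np.cos(y),np.sin(y)]); print("B grip",g)
a=np.radians(102.4); plan(list(g-.082*np.array([np.cos(a),np.sin(a)]))+[.265],102.4); snap("w12"); cv2.imwrite("pics/top2.png",manip.camera("top"))
E
```

```text
clock: 12.88
position: [0.5854, 0.119, 0.2657]
ee_rot: [0.719, 0.695, 0.001, 0.002]
ft_force: [-0.1, 0.6, -0.5]
grip_width: 0.371
0.0
B grip [ 0.45495644 -0.27880415]
t 12.875 pos [0.5854 0.119  0.2657] xang 88.1 F [-0.1  0.6 -0.5] w 0.371 | shift [-0.4814 -0.0968  0.0009] turn [ 0.0031  0.0015 -0.2497]
```

View pics/w12.png

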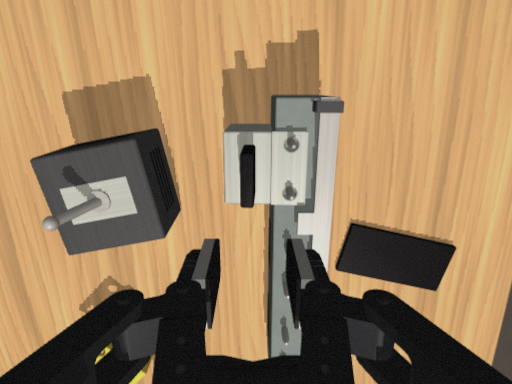

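View pics/top2.png

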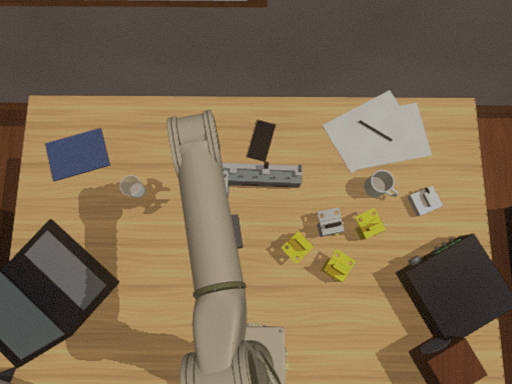

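Module A hangs with both pins through its holes, at (290,144) and (289,193). Module B is still at (331,222), so I move to view it.

```bash
python3 -m handwheel '[[[-0.05,-0.01,0,0,0,-0.03,0.04],[-0.11,-0.022,0,0,0,-0.06,0.04],[-0.17,-0.034,0,0,0,-0.09,0.04],[-0.23,-0.046,0,0,0,-0.12,0.04],[-0.29,-0.058,0,0,0,-0.15,0.04],[-0.35,-0.07,0,0,0,-0.18,0.04],[-0.41,-0.083,0,0,0,-0.21,0.04],[-0.465,-0.094,0,0,0,-0.25,0.04]]]'
python3 -m handwheel '[[[-0.016,0,0,0,0,0,0.04],[-0.016,0,0,0,0,0,0.04],[-0.016,0,0,0,0,0,0.04]]]'
python3 - <<'E'
from h import *
plan([.4726,-.359,.265],102.4);snap("w13")
E
```

```text
clock: 13.98
position: [0.4728, -0.3445, 0.2621]
ee_rot: [0.626, 0.78, -0.003, -0.001]
ft_force: [0.8, -0.2, -0.5]
grip_width: 0.466
clock: 14.35
position: [0.4783, -0.3567, 0.2627]
ee_rot: [0.626, 0.78, -0.002, -0.001]
ft_force: [1.5, -0.3, 0.0]
grip_width: 0.467
t 14.35 pos [ 0.4783 -0.3567  0.2627] xang 102.55 F [ 1.5 -0.3  0. ] w 0.467 | shift [-0.001  -0.0061 -0.0023] turn [-0.0052  0.0014  0.0026]
```

View pics/w13.png

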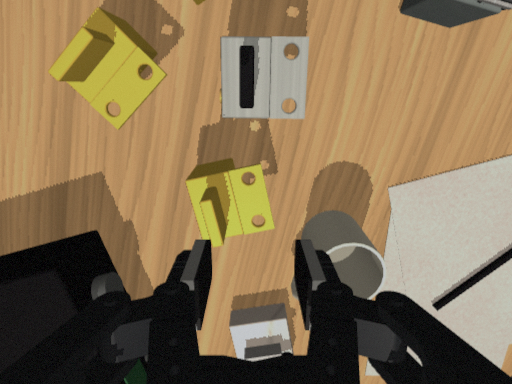

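Module B: holes at (291,51) and (289,105), tab at (247,77); the nearest yellow one is at (231,200).

Run:
```python
from h import *
W=saved("o_w13.npy"); im=cv2.imread("pics/w13.png")
crop(im,215,25,320,125,6,"pics/w13c.png")
m,y,g=holes(W,(291,51),(289,105)); t=tabtop(im,W,(232,40,262,112))
yd=12.2
plan(list((g+t)/2)+[.08],90+np.degrees(y))
```

```text
holes mid [ 0.4942 -0.2673  0.07  ] sep 0.0494 yaw deg 12.31 grip [ 0.4542 -0.276 ]
tab [ 454. -276.] [11.2 48.2] 12.5
t 14.4 pos [ 0.4784 -0.3567  0.2629] xang 102.57 F [-0.2  0.   1. ] w 0.467 | shift [ 0.0843 -0.0053  0.1828] turn [-0.0048  0.0017  0.0046]
```

View pics/w13c.png

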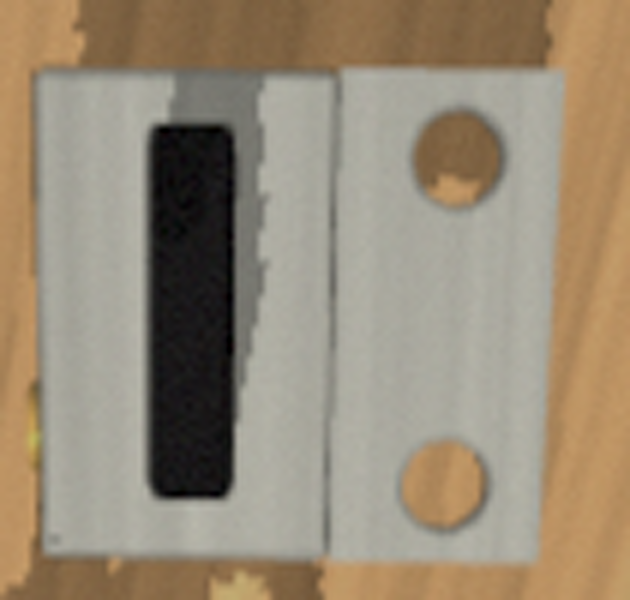

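```bash
python3 -m handwheel '[[[0.05,-0.005,0,-0.004,0.001,0.004,0.04],[0.084,-0.005,0.03,-0.004,0.001,0.004,0.04],[0.084,-0.005,0.08,-0.004,0.001,0.004,0.04],[0.084,-0.005,0.12,-0.004,0.001,0.004,0.04],[0.084,-0.005,0.15,-0.004,0.001,0.004,0.04],[0.084,-0.005,0.181,-0.004,0.001,0.004,0.04],[0.084,-0.005,0.181,-0.004,0.001,0.004,0.04],[0.084,-0.005,0.181,-0.004,0.001,0.004,0.04]]]'
python3 - <<'E'
from h import *
plan([.4541,-.276,.08],102.3); snap("w14")
E
```

```text
clock: 15.4
position: [0.4547, -0.2779, 0.0835]
ee_rot: [0.628, 0.779, -0.0, 0.001]
ft_force: [0.3, 0.9, 0.8]
grip_width: 0.472
t 15.4 pos [ 0.4547 -0.2779  0.0835] xang 102.26 F [0.3 0.9 0.8] w 0.472 | shift [ 0.002  -0.0002  0.0034] turn [ 0.0006  0.0023 -0.0008]
```

View pics/w14.png

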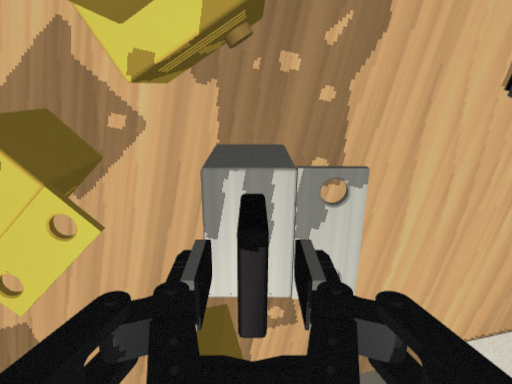

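```bash
python3 -m handwheel '[[[0.002,0,0.002,0,0,0,0.04],[0.002,0,0.002,0,0,0,0.005],[0.002,0,0.002,0,0,0,0.005],[0.002,0,0.002,0,0,0,0.005],[0.002,0,0.002,0,0,0,0.005],[0.002,0,-0.03,0,0,0,0.005],[0.002,0,-0.08,0,0,0,0.005],[0.002,0,-0.12,0,0,0,0.005]]]' 70
python3 - <<'E'
from h import *
b=np.array([.6161,-.1066]);a=-.0327
plan(list(b-.041*np.array([np.cos(a),np.sin(a)]))+[.2],90+np.degrees(a)); im=snap("w15"); crop(im,190,140,380,300,4,"pics/w15c.png")
E
```

```text
clock: 16.45
position: [0.453, -0.2762, 0.2034]
ee_rot: [0.628, 0.778, -0.001, 0.0]
ft_force: [0.4, 0.6, -3.8]
grip_width: 0.133
t 16.45 pos [ 0.453  -0.2762  0.2034] xang 102.17 F [ 0.4  0.6 -3.8] w 0.133 | shift [0.1413 0.1554 0.0029] turn [-0.001   0.0018  0.2452]
```

View pics/w15c.png

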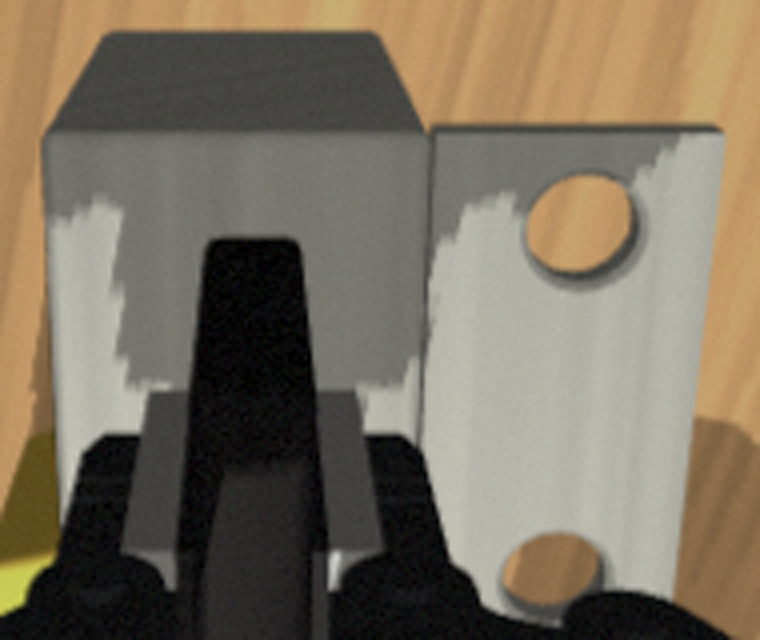

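```bash
python3 -c "
from h import *
heldholes((336.3,197.4),(328.3,284),.0115)"
python3 -m handwheel '[[[0.02,0.025,0,0,0,0.05,0.005],[0.05,0.055,0,0,0,0.1,0.005],[0.08,0.085,0,0,0,0.15,0.005],[0.11,0.12,0.003,0,0,0.2,0.005],[0.13,0.145,0.003,0,0.001,0.245,0.005],[0.141,0.155,0.003,-0.001,0.002,0.245,0.005],[0.141,0.155,0.003,-0.001,0.002,0.245,0.005],[0.141,0.155,0.003,-0.001,0.002,0.245,0.005]]]'
python3 - <<'E'
from h import *
b=np.array([.6161,-.1066]);a=-.0327
plan(list(b-.041*np.array([np.cos(a),np.sin(a)]))+[.14],90+np.degrees(a)); snap("w16")
E
```

```text
held holes tool mid [-0.0002  0.0411  0.0115] sep 0.0498 skew 0.0096
clock: 17.5
position: [0.5743, -0.1073, 0.1989]
ee_rot: [0.719, 0.695, -0.0, 0.0]
ft_force: [-0.8, -0.3, -2.7]
grip_width: 0.126
t 17.5 pos [ 0.5743 -0.1073  0.1989] xang 88.07 F [-0.8 -0.3 -2.7] w 0.126 | shift [0.0021 0.0007 0.0589] turn [ 0.0003  0.0003 -0.0011]
```

View pics/w16.png

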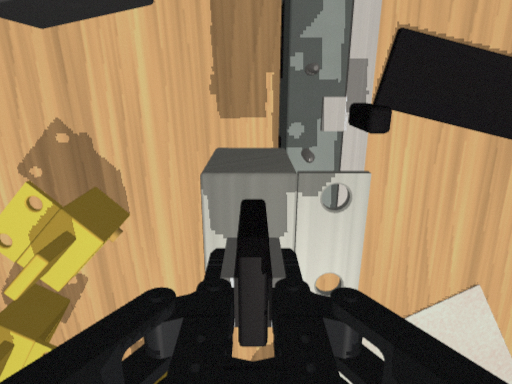

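```bash
python3 -m handwheel '[[[0.002,0.0005,0.02,0,0,0,0.005],[0.002,0.0005,0.045,0,0,0,0.005],[0.002,0.0005,0.059,0,0,0,0.005],[0.002,0.0005,0.059,0,0,0,0.005],[0.002,0.0005,0.059,0,0,0,0.005]]]'
python3 - <<'E'
from h import *
b=np.array([.6161,-.1066]);a=-.0327
plan(list(b-.041*np.array([np.cos(a),np.sin(a)]))+[.1125],90+np.degrees(a)); im=snap("w17"); crop(im,290,140,380,300,4,"pics/w17c.png")
W=saved("o_w17.npy"); print("base px of +y pin", proj(W,[.6169,-.0818,.085]),"crop",(proj(W,[.6169,-.0818,.085])-[290,140])*4)
E
```

```text
clock: 18.18
position: [0.5763, -0.1039, 0.1409]
ee_rot: [0.718, 0.696, 0.001, 0.001]
ft_force: [-0.0, -0.6, -2.2]
grip_width: 0.129
t 18.175 pos [ 0.5763 -0.1039  0.1409] xang 88.14 F [-0.  -0.6 -2.2] w 0.129 | shift [-0.0014 -0.0012  0.0284] turn [ 0.002  -0.0002  0.0003]
base px of +y pin [316.10566338 176.35284852] crop [104.42265353 145.41139407]
```

View pics/w17c.png

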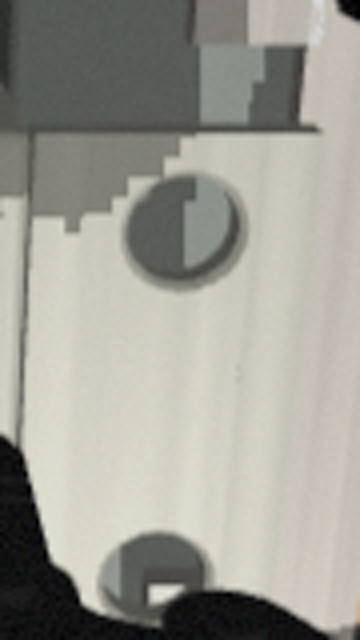

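```bash
python3 -m handwheel '[[[-0.001,-0.001,0.01,0,0,0,0.005],[-0.0014,-0.001,0.02,0,0,0,0.005],[-0.0014,-0.001,0.02,0,0,0,0.005],[-0.0014,-0.001,0.028,0,0,0,0.005],[-0.0014,-0.001,0.028,0,0,0,0.005]]]'
python3 - <<'E'
from h import *
b=np.array([.6161,-.1066]);a=-.0327
plan(list(b-.041*np.array([np.cos(a),np.sin(a)]))+[.1015],90+np.degrees(a)); im=snap("w18"); crop(im,290,140,380,300,4,"pics/w18c.png")
E
```

```text
clock: 18.85
position: [0.5745, -0.1047, 0.1112]
ee_rot: [0.718, 0.696, -0.0, -0.0]
ft_force: [0.3, -0.1, -2.2]
grip_width: 0.13
t 18.85 pos [ 0.5745 -0.1047  0.1112] xang 88.17 F [ 0.3 -0.1 -2.2] w 0.13 | shift [-0.0005  0.0007  0.0097] turn [-0.0003 -0.0002  0.0007]
```

View pics/w18c.png

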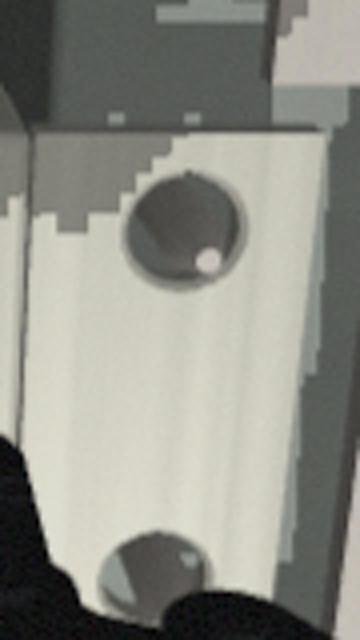

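Pins are in the holes. Lower to seat, release and rise.

```bash
python3 -m handwheel '[[[-0.0005,0.0007,0.004,0,0,0,0.005],[-0.0005,0.0007,0.008,0,0,0,0.005],[-0.0005,0.0007,0.01,0,0,0,0.005],[-0.0005,0.0007,0.011,0,0,0,0.005],[-0.0005,0.0007,0.011,0,0,0,0.005]]]'
python3 -m handwheel '[[[0,0,0,0,0,0,0.02],[0,0,0,0,0,0,0.032],[0,0,0,0,0,0,0.032],[0,0,-0.02,0,0,0,0.032],[0,0,-0.06,0,0,0,0.032],[0,0,-0.11,0,0,0,0.02],[0,0,-0.16,0,0,0,0],[0,0,-0.16,0,0,0,0]]]'
python3 - <<'E'
from h import *
plan([.6501,-.1,.25],178.1); snap("w19"); cv2.imwrite("pics/side3.png",manip.camera("side"))
im=cv2.imread("pics/side3.png"); crop(im,180,80,380,280,3,"pics/side3c.png")
E
```

```text
clock: 19.52
position: [0.5755, -0.1053, 0.1009]
ee_rot: [0.718, 0.696, 0.0, 0.0]
ft_force: [0.8, -0.8, -2.8]
grip_width: 0.13
clock: 20.52
position: [0.5772, -0.106, 0.2652]
ee_rot: [0.718, 0.696, 0.003, 0.003]
ft_force: [-0.4, -0.2, -1.3]
grip_width: 0.0
t 20.525 pos [ 0.5772 -0.106   0.2652] xang 88.15 F [-0.4 -0.2 -1.3] w 0.0 | shift [0.0083 0.0726 0.0158] turn [ 0.0065  0.0058 -1.5699]
```

View pics/w19.png

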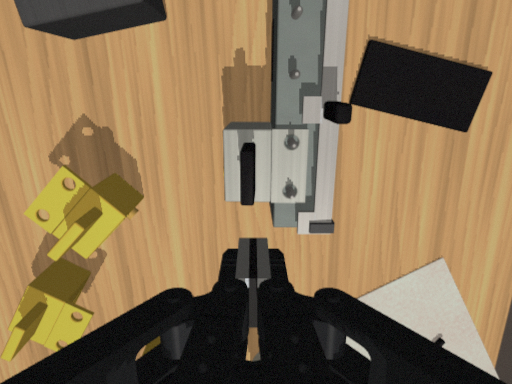

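View pics/side3c.png

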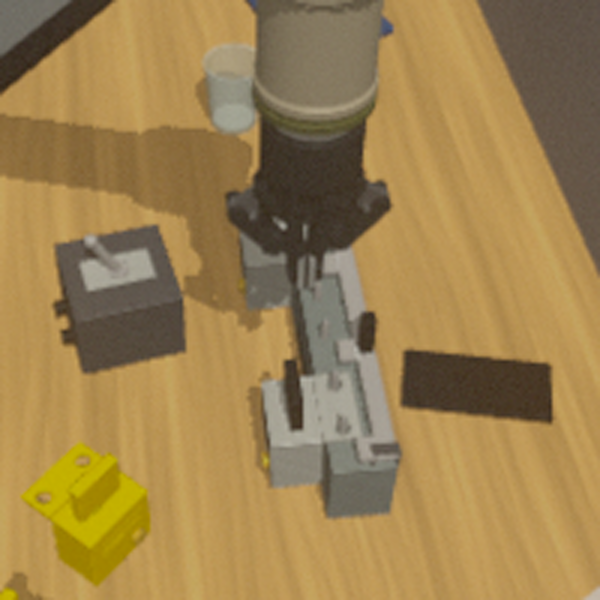

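Both modules hang flat and the toggle is still off (side crop ball at (92,243)). Next is the keeper handle, seen at (338,112), which I push left from its right side with shut fingers.

Run:
```python
from h import *
W=saved("o_w19.npy"); im=cv2.imread("pics/w19.png")
crop(im,265,70,365,245,3.4,"pics/w19c.png")
print("pred handle top",proj(W,[.6508,-.053,.146]),proj(W,[.6508,-.053,.101])); print(onz(W,330,112,.146))
for z in (.2,.115): plan([.653,-.086,z],88.1)
```

```text
pred handle top [343.25322484 115.58947881] [329.89428588 111.36079273]
[ 0.6402949  -0.04991253  0.146     ]
t 20.625 pos [ 0.5755 -0.1053  0.261 ] xang 88.17 F [-0.6  0.5 -0.5] w 0.002 | shift [0.0218 0.0768 0.0612] turn [ 0.0014 -0.0005  0.0012]
t 20.625 pos [ 0.5755 -0.1053  0.261 ] xang 88.17 F [-0.6  0.5 -0.5] w 0.002 | shift [0.0217 0.0767 0.1462] turn [ 0.0014 -0.0005  0.0012]
```

View pics/w19c.png

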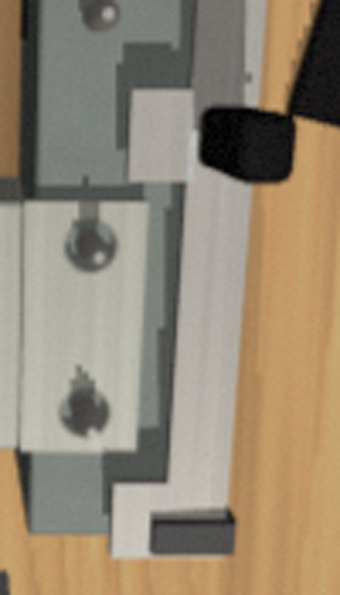

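```bash
python3 -m handwheel '[[[0.01,0.04,0,0,0,0,0],[0.021,0.077,0.03,0,0,0,0],[0.021,0.077,0.07,0,0,0,0],[0.021,0.077,0.11,0,0,0,0],[0.021,0.077,0.145,0,0,0,0],[0.021,0.077,0.145,0,0,0,0],[0.021,0.077,0.145,0,0,0,0]]]'
python3 - <<'E'
from h import *
plan([.653,-.086,.115],88.1); im=snap("w20")
E
```

```text
clock: 21.5
position: [0.6534, -0.0871, 0.1169]
ee_rot: [0.718, 0.696, 0.0, 0.0]
ft_force: [1.5, 0.1, 1.5]
grip_width: 0.001
t 21.5 pos [ 0.6534 -0.0871  0.1169] xang 88.16 F [1.5 0.1 1.5] w 0.001 | shift [ 0.001  -0.0005  0.0019] turn [ 0.0013 -0.      0.001 ]
```

View pics/w20.png

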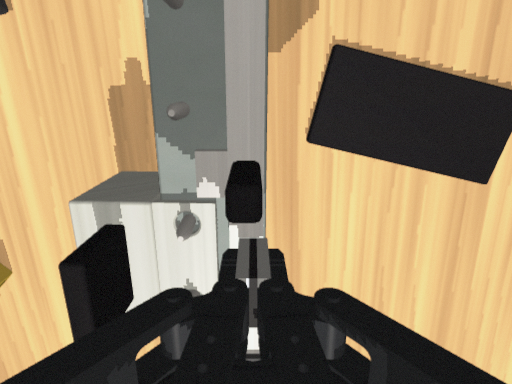

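```bash
python3 -m handwheel '[[[0.01,0,0,0,0,0,0],[0.016,0,0,0,0,0,0],[0.022,0,0,0,0,0,0],[0.028,0,0,0,0,0,0],[0.034,0,0,0,0,0,0],[0.04,0,0,0,0,0,0],[0.044,0,0,0,0,0,0],[0.044,0,0,0,0,0,0]]]'
python3 - <<'E'
from h import *
plan([.653,-.037,.115],88.1); im=snap("w21")
E
```

```text
clock: 22.55
position: [0.6545, -0.0421, 0.1158]
ee_rot: [0.718, 0.696, 0.0, -0.0]
ft_force: [-0.0, -0.6, 0.5]
grip_width: -0.001
t 22.55 pos [ 0.6545 -0.0421  0.1158] xang 88.21 F [-0.  -0.6  0.5] w -0.001 | shift [ 0.0051 -0.0016  0.0008] turn [ 0.0003 -0.0007  0.0019]
```

View pics/w21.png

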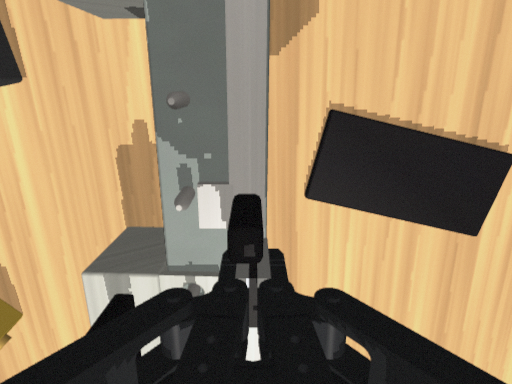

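```bash
python3 -m handwheel '[[[0.003,0,0,0,0,0,0],[0.005,0,0,0,0,0,0],[0.005,0,0,0,0,0,0]]]'; python3 -m handwheel '[[[0.002,0,0,0,0,0,0],[0.003,0,0,0,0,0,0],[0.003,0,0,0,0,0,0]]]'; python3 -m handwheel '[[[0.002,0,0,0,0,0,0],[0.003,0,0,0,0,0,0],[0.003,0,0,0,0,0,0]]]'
```

```text
clock: 22.98
position: [0.6546, -0.0375, 0.1159]
ee_rot: [0.718, 0.696, 0.0, 0.0]
ft_force: [-0.5, -0.0, -0.3]
grip_width: -0.003
clock: 23.35
position: [0.6547, -0.0352, 0.1159]
ee_rot: [0.718, 0.696, 0.0, 0.0]
ft_force: [0.3, -2.8, -0.3]
grip_width: 0.0
clock: 23.72
position: [0.6547, -0.0352, 0.116]
ee_rot: [0.719, 0.695, -0.001, 0.002]
ft_force: [0.7, -10.6, -2.0]
grip_width: 0.001
```

It stopped firmly at y = -0.035 with 10 N, where the stop was expected. Back off, rise, look.

```bash
python3 -m handwheel '[[[-0.015,0,0,0,0,0,0],[-0.03,0,0,0,0,0,0],[-0.04,0,-0.04,0,0,0,0],[-0.06,-0.02,-0.09,0,0,0,0],[-0.08,-0.05,-0.14,0,0,0,0],[-0.08,-0.07,-0.16,0,0,0,0],[-0.08,-0.07,-0.16,0,0,0,0],[-0.08,-0.07,-0.16,0,0,0,0]]]'
python3 - <<'E'
from h import *
plan([.37,.076,.28],188.9); im=snap("w22"); W=saved("o_w22.npy")
cv2.imwrite("pics/top4.png",manip.camera("top")); cv2.imwrite("pics/side4.png",manip.camera("side"))
crop(cv2.imread("pics/side4.png"),180,80,380,280,3,"pics/side4c.png")
E
```

```text
clock: 24.72
position: [0.5824, -0.1091, 0.275]
ee_rot: [0.718, 0.696, 0.0, -0.0]
ft_force: [-0.6, -0.5, -0.3]
grip_width: -0.001
t 24.725 pos [ 0.5824 -0.1091  0.275 ] xang 88.21 F [-0.6 -0.5 -0.3] w -0.001 | shift [ 0.1784 -0.2181 -0.0048] turn [ 6.0000e-04 -7.0000e-04 -1.7574e+00]
```

View pics/w22.png

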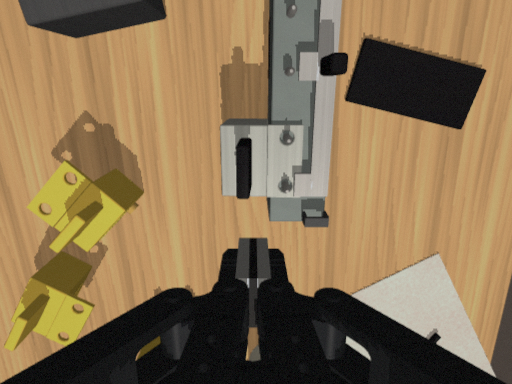

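View pics/side4c.png

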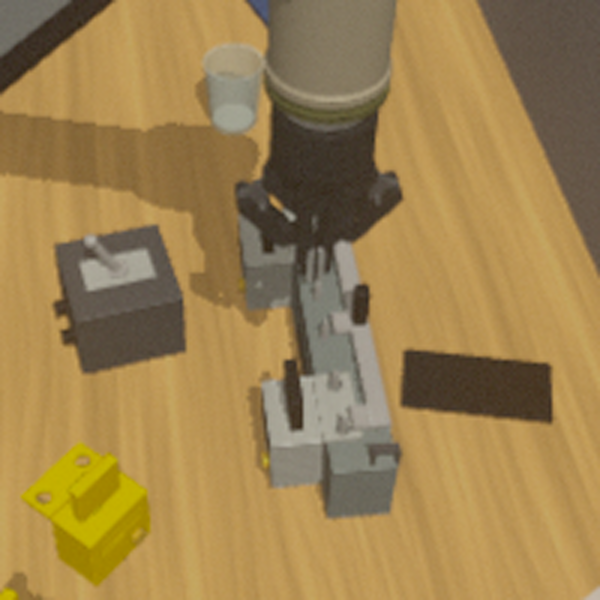

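Run:
```python
from h import *
for f in ("w19","w22"):
    W=saved(f"o_{f}.npy"); im=cv2.imread(f"pics/{f}.png"); g=cv2.cvtColor(im,cv2.COLOR_BGR2GRAY)
    y0,y1=(95,130) if f=="w19" else (48,82)
    m=(g[y0:y1,318:354]<50).astype(np.uint8); ys,xs=np.nonzero(m); c=(xs.mean()+318,ys.mean()+y0)
    print(f,c,onz(W,*c,.13))
    for s in ((.6508,-.053),(.6519,-.020)): print(" pred",proj(W,[*s,.13]))
crop(cv2.imread("pics/w22.png"),215,40,350,240,3,"pics/w22c.png")
```

```text
w19 (np.float64(338.3030852994555), np.float64(110.92196007259528)) [ 0.65091703 -0.05056901  0.13      ]
 pred [338.02352334 113.93334725]
 pred [341.34181742  71.62318264]
w22 (np.float64(334.48979591836735), np.float64(64.30426716141002)) [ 0.65243063 -0.016876    0.13      ]
 pred [330.6902776  109.60863115]
 pred [333.67496512  68.38361714]
```

View pics/w22c.png

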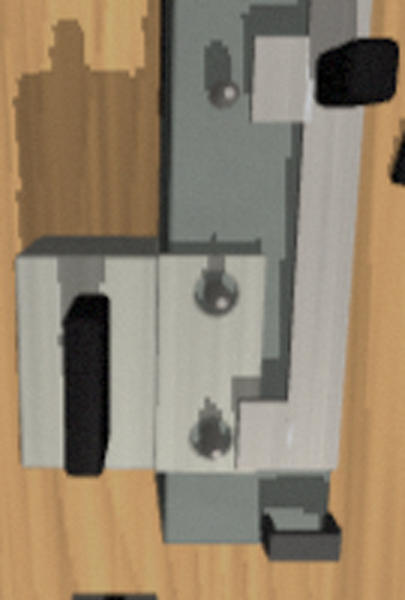

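The handle travelled about 34 mm and the tooth now overlies the flange edge, so the keeper is home. For switching on, I straddle the ball with open jaws set along the unit's x and push away from the robot.

```bash
python3 -c "
from h import *
plan([.4043,.0815,.22],98.9)"
```

```text
t 24.875 pos [ 0.5823 -0.1092  0.2746] xang 88.21 F [ 1.  -0.1  0.1] w 0.004 | shift [ 0.185  -0.1839  0.0548] turn [-1.400e-03 -1.000e-04 -1.867e-01]
```

```bash
python3 -m handwheel '[[[0.04,-0.04,0,0,0,-0.04,0.02],[0.08,-0.08,0,0,0,-0.08,0.05],[0.12,-0.12,0,0,0,-0.12,0.05],[0.155,-0.155,0.02,0,0,-0.16,0.05],[0.185,-0.184,0.04,0,0,-0.187,0.05],[0.185,-0.184,0.055,0,0,-0.187,0.05],[0.185,-0.184,0.055,0,0,-0.187,0.05],[0.185,-0.184,0.055,0,0,-0.187,0.05]]]'
python3 - <<'E'
from h import *
plan([.4043,.0815,.12],98.9); im=snap("w23"); print(proj(saved("o_w23.npy"),[.4043,.0815,.138]))
E
```

```text
clock: 25.88
position: [0.4051, 0.0805, 0.2212]
ee_rot: [0.651, 0.759, 0.0, 0.0]
ft_force: [-0.7, 0.3, 1.5]
grip_width: 0.584
t 25.875 pos [0.4051 0.0805 0.2212] xang 98.78 F [-0.7  0.3  1.5] w 0.584 | shift [ 0.0011 -0.0007  0.1012] turn [ 0.0008  0.0001 -0.0021]
[251.88764322 196.09971853]
```

View pics/w23.png

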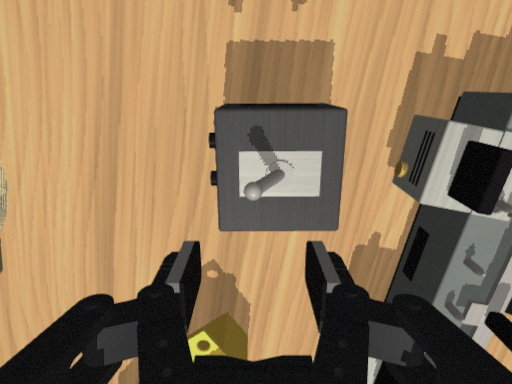

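Ball at (253,190), centred between the jaws. Descend, push, centre, rise.

```bash
python3 -m handwheel '[[[0.003,0,0.04,0,0,0,0.05],[0.003,0,0.08,0,0,0,0.05],[0.003,0,0.1,0,0,0,0.05],[0.003,0,0.1,0,0,0,0.05],[0.003,0.015,0.1,0,0,0,0.05],[0.003,0.03,0.1,0,0,0,0.05],[0.003,0.042,0.1,0,0,0,0.05],[0.003,0.052,0.1,0,0,0,0.05]]]'
python3 - <<'E'
from h import *
plan([.45,.09,.12],98.9); im=snap("w24")
E
```

```text
clock: 26.92
position: [0.4565, 0.0924, 0.1211]
ee_rot: [0.65, 0.76, 0.0, 0.0]
ft_force: [-0.1, 0.0, -0.6]
grip_width: 0.584
t 26.925 pos [0.4565 0.0924 0.1211] xang 98.88 F [-0.1  0.  -0.6] w 0.584 | shift [-0.0013 -0.0068  0.001 ] turn [ 0.0012  0.0001 -0.0004]
```

View pics/w24.png

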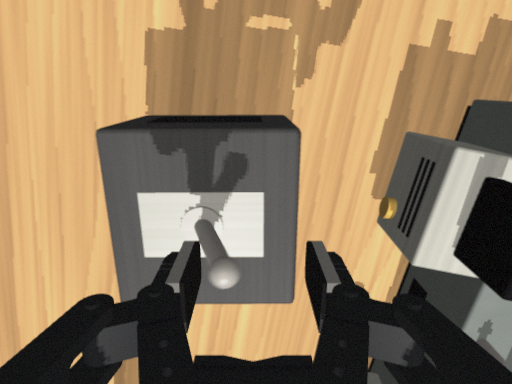

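```bash
python3 - <<'E'
from h import *
W=saved("o_w24.npy"); p=np.array([.427,.085,.09])
for q in (.45,.2,0,-.45): print(q,proj(W,p+.053*np.array([np.sin(q)*.988,np.sin(q)*.154,np.cos(q)])))
E
python3 -m handwheel '[[[0,-0.005,0,0,0,0,0.05],[0,-0.005,-0.03,0,0,0,0.05],[0,-0.005,-0.08,0,0,0,0.05],[0,-0.005,-0.12,0,0,0,0.05],[-0.05,-0.005,-0.14,0,0,0,0.05],[-0.08,-0.005,-0.15,0,0,0,0.05],[-0.08,-0.005,-0.15,0,0,0,0.05]]]'
python3 - <<'E'
from h import *
plan([.45,.09,.12],98.9); im=snap("w25")
W=saved("o_w25.npy"); p=np.array([.427,.085,.09])
for q in (.45,0,-.45): print(q,proj(W,p+.053*np.array([np.sin(q)*.988,np.sin(q)*.154,np.cos(q)])))
cv2.imwrite("pics/side5.png",manip.camera("side"));crop(cv2.imread("pics/side5.png"),180,80,380,280,3,"pics/side5c.png")
E
```

```text
0.45 [236.83216976 276.87936315]
0.2 [207.18959291 282.36051427]
0 [182.12312516 283.79718647]
-0.45 [132.23081991 276.9635943 ]
clock: 27.85
position: [0.4625, 0.0101, 0.2717]
ee_rot: [0.652, 0.758, 0.001, 0.0]
ft_force: [0.4, 0.2, -0.0]
grip_width: 0.587
t 27.85 pos [0.4625 0.0101 0.2717] xang 98.65 F [ 0.4  0.2 -0. ] w 0.587 | shift [ 0.0808 -0.0007  0.1517] turn [ 0.0022 -0.0006 -0.0044]
0.45 [251.48936923  83.28442024]
0 [222.17373751  83.34411594]
-0.45 [193.97569358  83.5047584 ]
```

View pics/w25.png

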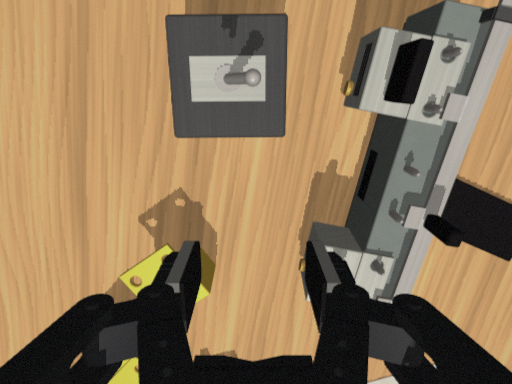

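View pics/side5c.png

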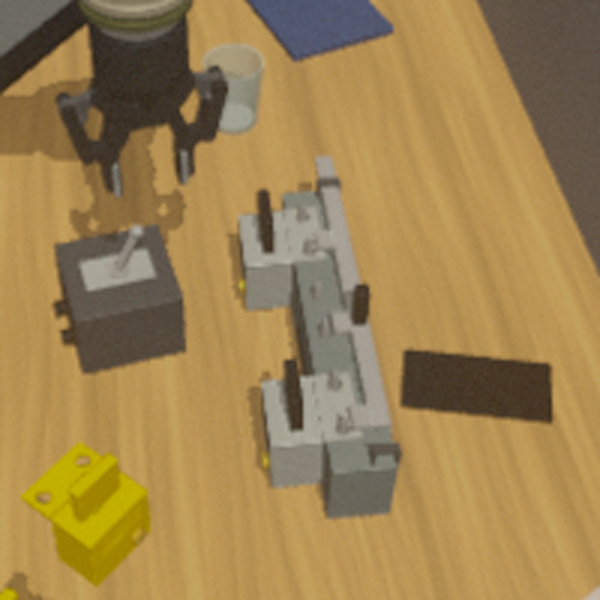

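The toggle is on: its ball is at (252,77), where on predicts x = 251 and off 194. Both modules hang under the keeper. One last top view will confirm that nothing was missed.

Run:
```python
from h import *
cv2.imwrite("pics/top6.png",manip.camera("top"))
```

```text
(no output)
```

View pics/top6.png

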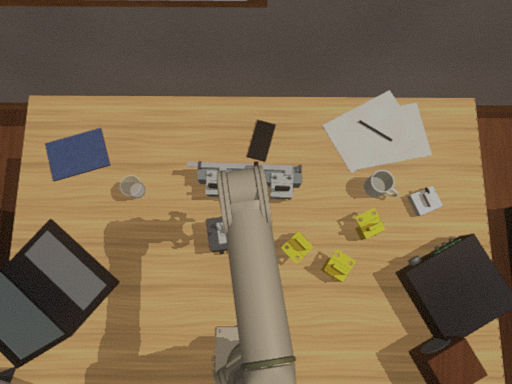

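View pics/top4.png

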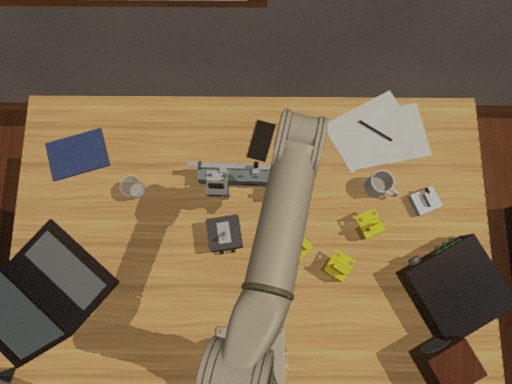

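No other module is standing on the desk: only the yellow look-alikes remain, and the mug, tumbler and phone are where they started. Hand in.

```bash
python3 -c "
from workcell import manip
print(manip.hand_in())"
```

```text
the job is handed in; nothing more can be done
None
```

The job is done and handed in after about 28 s of the 210 s; the hand-in reports no verdict.

- **Order of work:** I switched the toggle off and hung the two aluminium modules on the desk in the left and right bays. I then slid the keeper left to its stop and flipped the toggle back on.
- **Modules:** There were only two. The yellow ones and the small lever box near the mug are look-alikes, and I left them alone.
- **Seating:** The last side and wrist views show both modules hung with pins through the holes and the flanges flat. I judged this by eye and did not measure the final hung positions.
- **Keeper:** It stopped firmly at about 10 N, its handle had travelled about 34 mm, and its tooth lies over the right-hand flange.
- **Toggle:** The ball is within 1 px in x of where "on" predicts and about 57 px from "off". It sat about 6 px off in y, roughly 2–3 mm sideways.
- **Bystanders:** The mug, tumbler and phone are where they started, and the robot was clear of everything at hand-in.

One move went the wrong way in y, in free space, and I corrected it; nothing was touched. No check failed.

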